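# Load the table grill with skewers and set the heat

## Task

Slide the grill's red heat slider to off (the front end of its track, towards you). With the heat off, take every skewer from the tray and lay it straight on the grill deck with its bare steel point pushed through an eyelet of the rail, one skewer per eyelet, any order, until the point sticks out 2 to 4 cm behind the rail. Once all of them lie there let go, slide the heat slider up level with the green mark, and leave the other tableware alone.

Things in the scene. Friction and masses are not known exactly. Their poses are not given: they have to be found in the camera images.
- grill: Fixed black electric table grill. Origin at table level; x runs from its front (robot side) to its back, y to its left, z up. Flat steel deck 60 mm above the origin, spanning x -130 to 90 and y -128 to 128. Across the deck at x = 70 stands an upright dark rail, 8 thick and 34 tall above the deck, with four eyelets. To the right (y -128 to -233) a 45 mm high side panel carries the heat slider.
- eyelet0 (a point): Centre of the leftmost eyelet: a 16 mm wide, 16 mm high opening through the rail with a brass rim, 12 above the deck, in the middle of the rail's thickness. Axes as the grill's: x is the way a skewer goes through, front to back. Eyelets are 66 apart.
- eyelet1 (a point): Centre of the second from the left eyelet: a 16 mm wide, 16 mm high opening through the rail with a brass rim, 12 above the deck, in the middle of the rail's thickness. Axes as the grill's: x is the way a skewer goes through, front to back. Eyelets are 66 apart.
- eyelet2 (a point): Centre of the third from the left eyelet: a 16 mm wide, 16 mm high opening through the rail with a brass rim, 12 above the deck, in the middle of the rail's thickness. Axes as the grill's: x is the way a skewer goes through, front to back. Eyelets are 66 apart.
- eyelet3 (a point): Centre of the rightmost eyelet: a 16 mm wide, 16 mm high opening through the rail with a brass rim, 12 above the deck, in the middle of the rail's thickness. Axes as the grill's: x is the way a skewer goes through, front to back. Eyelets are 66 apart.
- heat (a joint): Travel of the heat slider in m: 0 = off, at the front end of its track (robot side), 0.12 = hottest, at the back end. Slides along the grill's x.
- heat_top (a point): Centre of the top face of the red slider grip: 20 long along the track, 28 wide across it, standing 40 tall over its aluminium track base (40 wide, 170 long, base top 59.5 above the table). Stays where it is left; about 1.5 N of friction.
- heat_mark: Small bright green mark (10 along the track, 22 across) on the side panel beside the track, to the right of it. Axes as the grill's. The slider is at the mark when the grip's centre is level with the mark's centre along the track (the mark's x). Its place along the track differs from day to day.
- tray: Fixed white tray, 240 (x) x 286 (y), origin under its centre; floor 6 thick, outer walls and three dividers 14 high above the table, forming four compartments 66 wide side by side along y, each holding at most one skewer.
- skewer0: Loaded skewer, 200 long, 120 g, lying flat, corn-chilli-corn (yellow, red, yellow). Origin on the rod axis at mid-length, 12 above what it lies on; x points to the tip. From x = -100 to -20 a square light-wood handle 24 x 24; from -16 to 50 rigid food pieces 24 x 24; from 50 to 100 a bare steel rod 7 thick with a rounded tip. Three or four of the skewers are there.
- skewer1: Loaded skewer, 200 long, 120 g, lying flat, chilli-leek-chilli (red, green, red). Origin on the rod axis at mid-length, 12 above what it lies on; x points to the tip. From x = -100 to -20 a square light-wood handle 24 x 24; from -16 to 50 rigid food pieces 24 x 24; from 50 to 100 a bare steel rod 7 thick with a rounded tip. Three or four of the skewers are there.
- skewer2: Loaded skewer, 200 long, 120 g, lying flat, leek-corn-leek (green, yellow, green). Origin on the rod axis at mid-length, 12 above what it lies on; x points to the tip. From x = -100 to -20 a square light-wood handle 24 x 24; from -16 to 50 rigid food pieces 24 x 24; from 50 to 100 a bare steel rod 7 thick with a rounded tip. Three or four of the skewers are there.
- skewer3: Loaded skewer, 200 long, 120 g, lying flat, corn-leek-chilli (yellow, green, red). Origin on the rod axis at mid-length, 12 above what it lies on; x points to the tip. From x = -100 to -20 a square light-wood handle 24 x 24; from -16 to 50 rigid food pieces 24 x 24; from 50 to 100 a bare steel rod 7 thick with a rounded tip. Three or four of the skewers are there.
- skewer0_tip (a point): Tip of skewer0, at its x = 100.
- skewer1_tip (a point): Tip of skewer1, at its x = 100.
- skewer2_tip (a point): Tip of skewer2, at its x = 100.
- skewer3_tip (a point): Tip of skewer3, at its x = 100.
- bowl_a: Bystander: small white side-dish bowl, 84 across, 35 high; leave it alone.
- bowl_b: Bystander: small blue side-dish bowl, 84 across, 35 high; leave it alone.
- rice_bowl: Bystander: lidded steel rice bowl, 108 across, 70 high; leave it alone.
- spoon: Bystander: spoon lying on the table, origin at its middle; leave it alone.
- plate: Bystander: square white plate 120 x 120 with a small cup on it, 30 high; leave it alone.
Mind the look-alikes: they are no part of the job. Leave any pink look-alike of the skewer0 alone.

How it is judged:
On the way, in this order (a step that is already met when the one before it is completed fails the run):
1. the heat slider is at off, the front end of its track (within 6 mm) (value of joint heat below 0.006 m), for 0.2 s.
2. every skewer lies released on the deck with its point through an eyelet, the heat still off (value of joint heat below 0.012 m and ((x of skewer0_tip in the frame of eyelet0 between 0.02 and 0.05 m and y of skewer0_tip in the frame of eyelet0 between -0.016 and 0.016 m and z of skewer0_tip in the frame of eyelet0 between -0.012 and 0.012 m) or (x of skewer0_tip in the frame of eyelet1 between 0.02 and 0.05 m and y of skewer0_tip in the frame of eyelet1 between -0.016 and 0.016 m and z of skewer0_tip in the frame of eyelet1 between -0.012 and 0.012 m) or (x of skewer0_tip in the frame of eyelet2 between 0.02 and 0.05 m and y of skewer0_tip in the frame of eyelet2 between -0.016 and 0.016 m and z of skewer0_tip in the frame of eyelet2 between -0.012 and 0.012 m) or (x of skewer0_tip in the frame of eyelet3 between 0.02 and 0.05 m and y of skewer0_tip in the frame of eyelet3 between -0.016 and 0.016 m and z of skewer0_tip in the frame of eyelet3 between -0.012 and 0.012 m)) and angle between the x axis of each of skewer0, skewer1, skewer2, skewer3 and the x axis of grill, either way round below 0.25 rad and z of skewer0 in the frame of grill between 0.064 and 0.08 m and contact force between the fingers and skewer0 below 0.2 N and linear speed of each of skewer0, skewer1, skewer2, skewer3 below 0.02 m/s and ((x of skewer1_tip in the frame of eyelet0 between 0.02 and 0.05 m and y of skewer1_tip in the frame of eyelet0 between -0.016 and 0.016 m and z of skewer1_tip in the frame of eyelet0 between -0.012 and 0.012 m) or (x of skewer1_tip in the frame of eyelet1 between 0.02 and 0.05 m and y of skewer1_tip in the frame of eyelet1 between -0.016 and 0.016 m and z of skewer1_tip in the frame of eyelet1 between -0.012 and 0.012 m) or (x of skewer1_tip in the frame of eyelet2 between 0.02 and 0.05 m and y of skewer1_tip in the frame of eyelet2 between -0.016 and 0.016 m and z of skewer1_tip in the frame of eyelet2 between -0.012 and 0.012 m) or (x of skewer1_tip in the frame of eyelet3 between 0.02 and 0.05 m and y of skewer1_tip in the frame of eyelet3 between -0.016 and 0.016 m and z of skewer1_tip in the frame of eyelet3 between -0.012 and 0.012 m)) and z of skewer1 in the frame of grill between 0.064 and 0.08 m and contact force between the fingers and skewer1 below 0.2 N and ((x of skewer2_tip in the frame of eyelet0 between 0.02 and 0.05 m and y of skewer2_tip in the frame of eyelet0 between -0.016 and 0.016 m and z of skewer2_tip in the frame of eyelet0 between -0.012 and 0.012 m) or (x of skewer2_tip in the frame of eyelet1 between 0.02 and 0.05 m and y of skewer2_tip in the frame of eyelet1 between -0.016 and 0.016 m and z of skewer2_tip in the frame of eyelet1 between -0.012 and 0.012 m) or (x of skewer2_tip in the frame of eyelet2 between 0.02 and 0.05 m and y of skewer2_tip in the frame of eyelet2 between -0.016 and 0.016 m and z of skewer2_tip in the frame of eyelet2 between -0.012 and 0.012 m) or (x of skewer2_tip in the frame of eyelet3 between 0.02 and 0.05 m and y of skewer2_tip in the frame of eyelet3 between -0.016 and 0.016 m and z of skewer2_tip in the frame of eyelet3 between -0.012 and 0.012 m)) and z of skewer2 in the frame of grill between 0.064 and 0.08 m and contact force between the fingers and skewer2 below 0.2 N and ((x of skewer3_tip in the frame of eyelet0 between 0.02 and 0.05 m and y of skewer3_tip in the frame of eyelet0 between -0.016 and 0.016 m and z of skewer3_tip in the frame of eyelet0 between -0.012 and 0.012 m) or (x of skewer3_tip in the frame of eyelet1 between 0.02 and 0.05 m and y of skewer3_tip in the frame of eyelet1 between -0.016 and 0.016 m and z of skewer3_tip in the frame of eyelet1 between -0.012 and 0.012 m) or (x of skewer3_tip in the frame of eyelet2 between 0.02 and 0.05 m and y of skewer3_tip in the frame of eyelet2 between -0.016 and 0.016 m and z of skewer3_tip in the frame of eyelet2 between -0.012 and 0.012 m) or (x of skewer3_tip in the frame of eyelet3 between 0.02 and 0.05 m and y of skewer3_tip in the frame of eyelet3 between -0.016 and 0.016 m and z of skewer3_tip in the frame of eyelet3 between -0.012 and 0.012 m)) and z of skewer3 in the frame of grill between 0.064 and 0.08 m and contact force between the fingers and skewer3 below 0.2 N), for 0.2 s.
3. the heat slider is level with the green mark (within 6 mm) (x of heat_top in the frame of heat_mark between -0.006 and 0.006 m and velocity of joint heat between -0.01 and 0.01 m/s), for 0.2 s.
At the end, for the whole second after the job is handed in: Every skewer present lies at rest and released on the grill deck, pointing to the back (within 0.25 rad), its tip through an eyelet and 20 to 50 mm beyond the middle of the rail; the heat slider grip is at rest, its centre within 6 mm of the green mark along the track (all of step 3 and ((x of skewer0_tip in the frame of eyelet0 between 0.02 and 0.05 m and y of skewer0_tip in the frame of eyelet0 between -0.016 and 0.016 m and z of skewer0_tip in the frame of eyelet0 between -0.012 and 0.012 m) or (x of skewer0_tip in the frame of eyelet1 between 0.02 and 0.05 m and y of skewer0_tip in the frame of eyelet1 between -0.016 and 0.016 m and z of skewer0_tip in the frame of eyelet1 between -0.012 and 0.012 m) or (x of skewer0_tip in the frame of eyelet2 between 0.02 and 0.05 m and y of skewer0_tip in the frame of eyelet2 between -0.016 and 0.016 m and z of skewer0_tip in the frame of eyelet2 between -0.012 and 0.012 m) or (x of skewer0_tip in the frame of eyelet3 between 0.02 and 0.05 m and y of skewer0_tip in the frame of eyelet3 between -0.016 and 0.016 m and z of skewer0_tip in the frame of eyelet3 between -0.012 and 0.012 m)) and angle between the x axis of each of skewer0, skewer1, skewer2, skewer3 and the x axis of grill, either way round below 0.25 rad and z of skewer0 in the frame of grill between 0.064 and 0.08 m and contact force between the fingers and skewer0 below 0.2 N and linear speed of each of skewer0, skewer1, skewer2, skewer3 below 0.02 m/s and ((x of skewer1_tip in the frame of eyelet0 between 0.02 and 0.05 m and y of skewer1_tip in the frame of eyelet0 between -0.016 and 0.016 m and z of skewer1_tip in the frame of eyelet0 between -0.012 and 0.012 m) or (x of skewer1_tip in the frame of eyelet1 between 0.02 and 0.05 m and y of skewer1_tip in the frame of eyelet1 between -0.016 and 0.016 m and z of skewer1_tip in the frame of eyelet1 between -0.012 and 0.012 m) or (x of skewer1_tip in the frame of eyelet2 between 0.02 and 0.05 m and y of skewer1_tip in the frame of eyelet2 between -0.016 and 0.016 m and z of skewer1_tip in the frame of eyelet2 between -0.012 and 0.012 m) or (x of skewer1_tip in the frame of eyelet3 between 0.02 and 0.05 m and y of skewer1_tip in the frame of eyelet3 between -0.016 and 0.016 m and z of skewer1_tip in the frame of eyelet3 between -0.012 and 0.012 m)) and z of skewer1 in the frame of grill between 0.064 and 0.08 m and contact force between the fingers and skewer1 below 0.2 N and ((x of skewer2_tip in the frame of eyelet0 between 0.02 and 0.05 m and y of skewer2_tip in the frame of eyelet0 between -0.016 and 0.016 m and z of skewer2_tip in the frame of eyelet0 between -0.012 and 0.012 m) or (x of skewer2_tip in the frame of eyelet1 between 0.02 and 0.05 m and y of skewer2_tip in the frame of eyelet1 between -0.016 and 0.016 m and z of skewer2_tip in the frame of eyelet1 between -0.012 and 0.012 m) or (x of skewer2_tip in the frame of eyelet2 between 0.02 and 0.05 m and y of skewer2_tip in the frame of eyelet2 between -0.016 and 0.016 m and z of skewer2_tip in the frame of eyelet2 between -0.012 and 0.012 m) or (x of skewer2_tip in the frame of eyelet3 between 0.02 and 0.05 m and y of skewer2_tip in the frame of eyelet3 between -0.016 and 0.016 m and z of skewer2_tip in the frame of eyelet3 between -0.012 and 0.012 m)) and z of skewer2 in the frame of grill between 0.064 and 0.08 m and contact force between the fingers and skewer2 below 0.2 N and ((x of skewer3_tip in the frame of eyelet0 between 0.02 and 0.05 m and y of skewer3_tip in the frame of eyelet0 between -0.016 and 0.016 m and z of skewer3_tip in the frame of eyelet0 between -0.012 and 0.012 m) or (x of skewer3_tip in the frame of eyelet1 between 0.02 and 0.05 m and y of skewer3_tip in the frame of eyelet1 between -0.016 and 0.016 m and z of skewer3_tip in the frame of eyelet1 between -0.012 and 0.012 m) or (x of skewer3_tip in the frame of eyelet2 between 0.02 and 0.05 m and y of skewer3_tip in the frame of eyelet2 between -0.016 and 0.016 m and z of skewer3_tip in the frame of eyelet2 between -0.012 and 0.012 m) or (x of skewer3_tip in the frame of eyelet3 between 0.02 and 0.05 m and y of skewer3_tip in the frame of eyelet3 between -0.016 and 0.016 m and z of skewer3_tip in the frame of eyelet3 between -0.012 and 0.012 m)) and z of skewer3 in the frame of grill between 0.064 and 0.08 m and contact force between the fingers and skewer3 below 0.2 N); the robot touches nothing.
It fails at once if other tableware is moved more than 4 cm (distance of any of bowl_a, bowl_b, rice_bowl, spoon, plate from where it was at the start of the episode above 0.04 m).
Of skewer0, skewer1, skewer2, skewer3 only 3 to 4 are there at a start; the rules pass over those that are not, and their reading is None.
At some moment in a run one of skewer0, skewer1, skewer2, skewer3 may be knocked a few centimetres aside while the robot is not near it.
Once in a run the grip may slacken for a moment while it holds something.
It also fails if it takes over 210 s, if anything falls off the work surface, if the arm or the gripper's body presses on something with over 40 N, if the wrist force passes 120 N, or if a joint passes its speed limit or range.

## Robot

A 6-joint arm with a two-finger parallel gripper is mounted at the origin on the work surface. World frame = base frame: x ahead of the robot, y to its left, z up, the work surface at z = 0. Lengths are in m, angles in rad, forces in N, time in s.
With the tool pointing down it reaches from about 0.35 to 0.85 m from the base axis. Payload 8.1 kg.
Tool frame: the origin (TCP) lies at the very end of the fingers, on their centre line; the grasp point (between the pads) lies 19 mm behind it; z points along the fingers, y is the line along which they close (so a half turn about z gives the same grasp; the last joint's range is limited). The gripper opens to 93 mm and grips with 3 to 60 N. Pads are 15 mm wide; open, the fingers measure 128 mm over their backs; the gripper's body (75 mm by 188 mm) begins 65 mm behind the grasp point.
Start: joints at [-1.407, 0.13, 1.488, -0, 1.523, -0.085], TCP at [0.148, -0.582, 0.219] pointing down, gripper open.
Joint ranges: [-2.96, 2.96], [-0.89, 2.26], [0.02, 2.5], [-1.34, 4.48], [0, 2.73], [-2.66, 2.66]. Speed limits (rad/s): [2.39, 2.39, 2.79, 3.14, 3.14, 3.14].

## Interface

Orientations are given as a rotation vector (axis times angle).
In Python, from plant import robot, imaging gives the robot as it stands.
- The arm moves only by the tool jog_arm, never from a script. Its argument "rows" is a list of rows, each a list of 2 entries, a list of its own where there are three numbers: the shift along the tool's x, y, z each as a share of 0.2 m, from -1 to 1, then the turn, a rotation vector about the tool's x, y, z each as a share of pi/2 rad, from -1 to 1. A call has 1 to 5 rows; each row is the pose to reach, as a shift and turn from the pose commanded when the call began, along the tool's axes at that moment; what a row does not reach only later rows make up. A row lasts 1/10 s, in which the tool goes at most 50 mm and 8.59 degrees, less where a joint would pass 70% of its speed; a pose out of reach is approached as far as the arm can. A call with a number of a shift or a turn outside -1 to 1 is refused whole. A call with a gripper value outside its range is refused whole. "hand" is the closure, from -1 (fully open) to 1 (shut), set as the call begins (left out, the last holds). The fingers move at their own pace and stop on an object; "squeeze" is the grip in N (left out, the last holds). Time passes only in rows, so rows that repeat a pose let the fingers close. It gives the time, the measured TCP pose, the force, the opening and the grip force at its end, in the units of the state.
- robot.read_state(): the state, without advancing time (a new reading comes with each control period).
- imaging.read_camera(name): name is "side" or "top" or "wrist"; returns a dict with "frame" (384x512x3 uint8, red, green, blue), "vertical_fov" (degrees; the focal length in pixels is half the picture's height over the tangent of half this angle, whatever the lens; pixels are square), "cx", "cy" (the principal point, pixels), "R" (3x3) and "t" (3): a world point X has camera coordinates R X + t. Camera axes: x right, y down, z forward; pixel columns grow to the right and rows downward; lengths in m; the calibration is good to about 2 mm. A picture is of the moment at which its call begins. There is no depth.
- robot.close_job(): hands the job in; it is judged then, once.
The state is a dict: "t": time; "q": joint angles; "dq": joint speeds; "joint_torque": joint torques, N m; "tool_pos": TCP position; "orientation": TCP orientation; "force": force on the tool from outside, world axes, zero at the start; "wrist_torque": the same for the moment, N m; "opening": finger opening in m; "gripper_force": force on a finger pad.
Only numpy, scipy, OpenCV 4.12 (cv2) and the standard library are available. Lean on these libraries where they do the work, as an engineer would, in place of code of your own. Each camera call takes 0.05 s, during which the arm holds its last target. There are 200 camera calls.

## Working session

There is one attempt and no reset: what is moved stays moved. The work goes in short steps, Python scripts to look and compute and a tool call to move; the robot and the scene stay as the last step left them, time stands still between calls to the robot, and variables do not carry over. Pictures are saved under pics/ and viewed, at most 14 in all, crops included, and the job is handed in when it is done.

Besides the shell and the picture viewer there is one more tool, called after "Call:" as a command line: name --argument value ..., lists and objects as JSON in quotes. jog_arm: Moves the arm, as the interface text tells. Its arguments: {"type":"object","properties":{"rows":{"type":"array"},"hand":{"type":"number"},"squeeze":{"type":"number"}},"required":["rows"]}

```bash
mkdir -p pics; ls
cat > h.py <<'E'
import numpy as np, cv2
from plant import robot, imaging
from scipy.spatial.transform import Rotation as Rot
def cam(n):
    c=imaging.read_camera(n); h=c["frame"].shape[0]
    f=h/2/np.tan(np.radians(c["vertical_fov"])/2)
    c["f"]=f; c["R"]=np.array(c["R"]); c["t"]=np.array(c["t"]); return c
def pix(c,X):
    X=np.atleast_2d(X)@c["R"].T+c["t"]; return np.c_[c["f"]*X[:,0]/X[:,2]+c["cx"],c["f"]*X[:,1]/X[:,2]+c["cy"]]
def world(c,uv,z):
    uv=np.atleast_2d(uv).astype(float); d=np.c_[(uv-[c["cx"],c["cy"]])/c["f"],np.ones(len(uv))]@c["R"]
    o=-c["R"].T@c["t"]; return o+d*((z-o[2])/d[:,2])[:,None]
def save(n,img,s=1): cv2.imwrite(f"pics/{n}.png",cv2.resize(img[...,::-1],None,fx=s,fy=s,interpolation=cv2.INTER_CUBIC))
E
python3 - <<'E'
from h import *
for n in("top","side"):
    c=cam(n); save(n+"0",c["frame"],1.5); print(n,c["f"],c["cx"],c["cy"],-c["R"].T@c["t"],c["R"].round(3).tolist())
    np.save(n+"0.npy",c,allow_pickle=True)
s=robot.read_state(); print(s)
E
```

```text
pics
top 443.9472052319884 255.357371848239 197.10828155480178 [0.20575117 0.01983033 1.66172403] [[-0.026, -1.0, -0.004], [-0.979, 0.026, -0.202], [0.202, -0.001, -0.979]]
side 381.6081608192208 258.0209809619095 192.6066141103152 [0.2430753  0.7535223  0.98338452] [[-0.926, -0.378, -0.003], [-0.281, 0.694, -0.663], [0.252, -0.613, -0.749]]
{'t': 0.1, 'q': array([-1.40740995e+00,  1.31097893e-01,  1.48917542e+00, -2.31556484e-05,
        1.52299010e+00, -8.53761484e-02]), 'dq': array([-0.00125277, -0.0005983 , -0.00152621, -0.00053363,  0.0018733 ,
       -0.00117625]), 'joint_torque': array([ 1.21648121e-03, -5.61342752e+01, -4.93096769e+01,  7.69176800e-02,
        2.91169976e-02, -4.16024011e-05]), 'tool_pos': array([ 0.14766582, -0.58101385,  0.21768225]), 'orientation': array([-3.11566673e+00, -3.89543242e-01,  1.38568623e-04]), 'force': array([-0.25207649,  0.54567414, -0.17125013]), 'wrist_torque': array([-0.04464465, -0.02694361,  0.006109  ]), 'gripper_force': 0.0, 'opening': 0.0929013974393456}
```

View pics/top0.png

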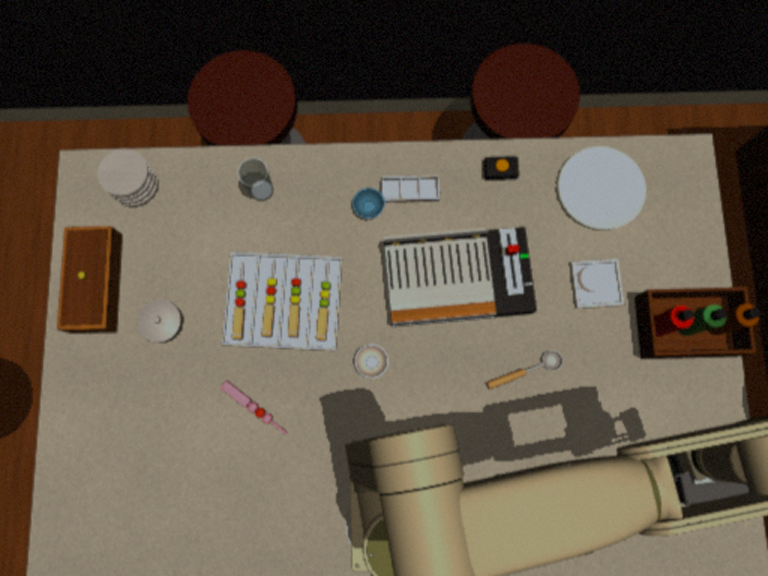

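View pics/side0.png

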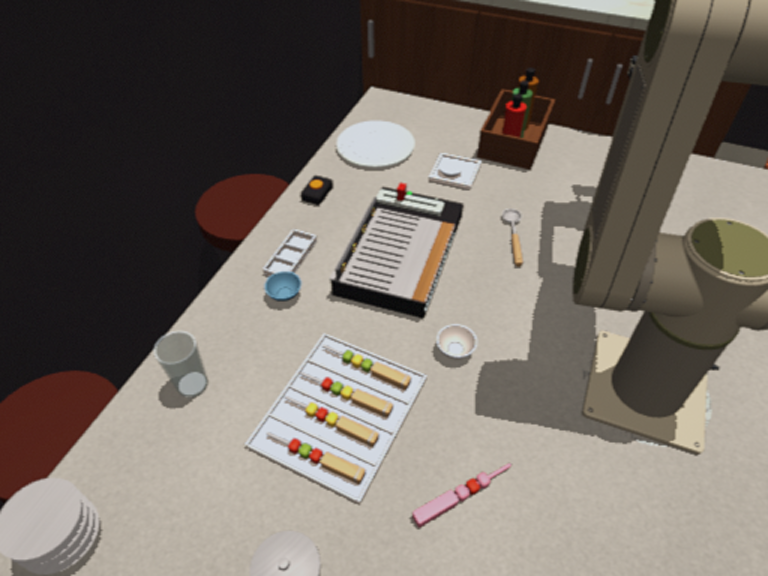

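Top view: four skewers in the tray at about (238,308), (269,307), (295,307), (325,309) (1.5x pixels). The pink look-alike is outside it at (255,408). The slider is at (512,250) and the green mark at (525,256). I'll turn these into coarse positions.

Run:
```python
from h import *
c=np.load("top0.npy",allow_pickle=True).item()
def w(z,*p): print(z,world(c,np.array(p)/1.5,z)[:,:2].round(3).tolist())
w(.014,(232,253),(341,258),(336,350),(222,345))
w(.0995,(512,250)); w(.046,(525,256))
w(.018,(238,336),(242,263),(266,333),(274,264),(293,334),(298,262),(321,337),(327,264))
w(.094,(386,241),(490,234)); w(.06,(393,323),(496,317)); w(.046,(526,228),(535,313))
w(.0,(371,361),(368,203),(490,386),(552,360),(597,283))
i=c["frame"]; save("c1",i[140:240,140:370],3.4)
print(robot.read_state()["q"])
w=imaging.read_camera("wrist"); print(w["vertical_fov"],w["cx"],w["cy"],w["R"],w["t"])
s=robot.read_state();R=Rot.from_rotvec(s["orientation"]).as_matrix()
Rc=np.array(w["R"]);print("cam in tool",R.T@(-Rc.T@np.array(w["t"])-s["tool_pos"]), (R.T@Rc.T).round(3), R.round(3))
```

```text
0.014 [[0.667, 0.403], [0.646, 0.123], [0.41, 0.139], [0.43, 0.423]]
0.0995 [[0.632, -0.297]]
0.046 [[0.631, -0.34]]
0.018 [[0.451, 0.382], [0.639, 0.376], [0.457, 0.313], [0.634, 0.294], [0.453, 0.245], [0.638, 0.233], [0.443, 0.176], [0.63, 0.159]]
0.094 [[0.665, 0.008], [0.676, -0.247]]
0.06 [[0.467, -0.004], [0.475, -0.255]]
0.046 [[0.704, -0.347], [0.485, -0.354]]
0.0 [[0.382, 0.053], [0.797, 0.051], [0.313, -0.241], [0.373, -0.399], [0.567, -0.529]]
[-1.40740995e+00  1.31097893e-01  1.48917542e+00 -2.31556484e-05
  1.52299010e+00 -8.53761484e-02]
60.32368655813869 252.12927964210385 190.2051740855329 [[ 0.24735402 -0.9689216  -0.00263155]
 [-0.93444958 -0.23927001  0.26373063]
 [-0.25616395 -0.06277578 -0.96459278]] [-0.59882773 -0.03133188  0.39192975]
cam in tool [ 7.37814812e-02 -3.58038872e-05 -1.66895126e-01] [[ 0.001 -0.965 -0.264]
 [ 1.     0.001 -0.001]
 [ 0.001 -0.264  0.965]] [[ 0.969  0.246 -0.   ]
 [ 0.246 -0.969  0.001]
 [ 0.    -0.001 -1.   ]]
```

View pics/c1.png

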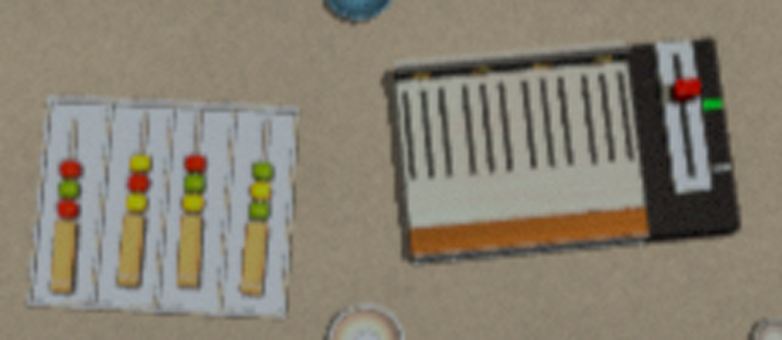

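Call:
jog_arm --rows '[[[0.9,-0.4,-0.5],[0,0,0]],[[0.9,-0.4,-0.5],[0,0,0]],[[0.9,-0.4,-0.5],[0,0,0]],[[0.9,-0.4,-0.5],[0,0,0]],[[0.9,-0.4,-0.5],[0,0,0]]]' --hand -0.2 --squeeze 20

```text
t: 0.65
tool_pos: [0.3055, -0.4579, 0.3214]
orientation: [3.114, 0.394, 0.003]
force: [-0.2, -0.3, -1.2]
opening: 0.0586
gripper_force: 0.0
```

Call:
jog_arm --rows '[[[0.9,-0.5,0],[0,0,0]],[[0.9,-0.5,0],[0,0,0]],[[0.9,-0.5,0],[0,0,0]],[[0.9,-0.5,0],[0,0,0]],[[0.9,-0.5,0],[0,0,0]]]'

```text
t: 1.15
tool_pos: [0.4555, -0.3142, 0.3183]
orientation: [-3.115, -0.398, -0.002]
force: [-0.3, 0.2, -0.1]
opening: 0.0559
gripper_force: 0.0
```

Call:
jog_arm --rows '[[[0.88,-0.49,0],[0,0,0.136]],[[0.88,-0.49,0],[0,0,0.136]],[[0.88,-0.49,0],[0,0,0.136]],[[0.88,-0.49,0],[0,0,0.136]],[[0.88,-0.49,0],[0,0,0.136]]]'

```text
t: 1.65
tool_pos: [0.6012, -0.1762, 0.3173]
orientation: [-3.139, -0.062, 0.001]
force: [-0.3, 0.2, -1.0]
opening: 0.0556
gripper_force: 0.0
```

```bash
cat >> h.py <<'E'
def plan(p,yaw,tilt=None):
    "shares (tool axes) from the measured pose to TCP p, tool down, tool x at world yaw"
    s=robot.read_state(); R=Rot.from_rotvec(s["orientation"])
    c,n=np.cos(yaw),np.sin(yaw); G=Rot.from_matrix([[c,n,0],[n,-c,0],[0,0,-1]])
    print("at",s["tool_pos"].round(4),"yaw",np.arctan2(*R.as_matrix()[[1,0],0]).round(4),"t",round(s["t"],2),"open",round(s["opening"],4),"F",s["force"].round(1),"grip",round(s["gripper_force"],1))
    if p is not None: print("shift",(R.inv().apply(np.array(p)-s["tool_pos"])/.2).round(3),"turn",((R.inv()*G).as_rotvec()/(np.pi/2)).round(3))
E
python3 - <<'E'
from h import *
plan((.6,-.18,.32),.035)
c=cam("wrist"); np.save("w1.npy",c,allow_pickle=True); save("w1",c["frame"],1.55)
E
```

```text
at [ 0.6012 -0.1762  0.3173] yaw 0.0397 t 1.65 open 0.0556 F [-0.3  0.2 -1. ] grip 0.0
shift [-0.007  0.019 -0.014] turn [-0.001  0.001  0.003]
```

View pics/w1.png

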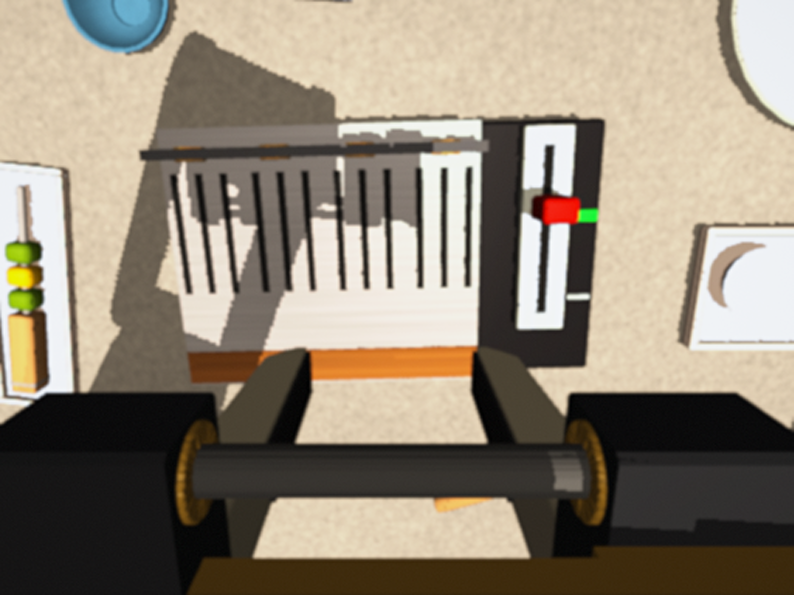

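Run:
```python
from h import *
c=np.load("w1.npy",allow_pickle=True).item(); i=c["frame"].astype(int)
def w(n,z,*p): print(n,world(c,np.array(p)/1.55,z)[:,:2].round(4).tolist())
w("panel R",.045,(604,121),(586,366))
w("deck right",.06,(483,121),(479,345)); w("deck left front",.06,(189,352))
w("rail top",.094,(142,155),(488,146))
w("brass",.094,(191,152),(275,152),(360,148),(445,145))
w("track",.0595,(524,125),(575,125),(517,327),(563,329))
r,g,b=i[...,0],i[...,1],i[...,2]
for n,m in (("red",(r>140)&(g<70)&(b<70)),("grn",(g>140)&(r<90)&(b<120))):
    m[:,:300]=0; ys,xs=np.nonzero(m); print(n,len(xs),xs.min(),xs.max(),ys.min(),ys.max())
    print(world(c,[[xs.mean(),ys.mean()]],.046),world(c,[[xs.mean(),ys.mean()]],.0995))
save("crop2",c["frame"][70:240,320:400],3.5)
```

```text
panel R [[0.7081, -0.3442], [0.4939, -0.36]]
deck right [[0.7031, -0.2435], [0.516, -0.2565]]
deck left front [[0.4985, -0.0001]]
rail top [[0.6669, 0.0107], [0.6837, -0.2431]]
brass [[0.6705, -0.0255], [0.6731, -0.0872], [0.6784, -0.1495], [0.6831, -0.2116]]
track [[0.7014, -0.2761], [0.7031, -0.3162], [0.5339, -0.2884], [0.5337, -0.3288]]
red 350 350 373 127 144
[[ 0.63536457 -0.31748049  0.046     ]] [[ 0.64021012 -0.29989534  0.0995    ]]
grn 82 374 384 135 142
[[ 0.63222172 -0.34162059  0.046     ]] [[ 0.63745096 -0.32108841  0.0995    ]]
```

View pics/crop2.png

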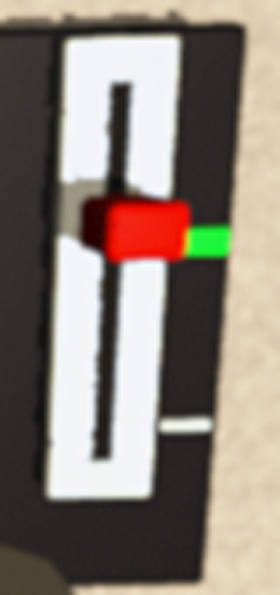

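Run:
```python
from h import *
plan((.640,-.3005,.13),.071)
```

```text
at [ 0.6002 -0.1777  0.3174] yaw 0.039 t 1.7 open 0.0556 F [-0.2  0.9 -0.1] grip 0.0
shift [0.176 0.623 0.936] turn [-0.001  0.001 -0.02 ]
```

Call:
jog_arm --rows '[[[0.176,0.623,0.936],[0,0,-0.02]],[[0.176,0.623,0.936],[0,0,-0.02]],[[0.176,0.623,0.936],[0,0,-0.02]],[[0.176,0.623,0.936],[0,0,-0.02]],[[0.176,0.623,0.936],[0,0,-0.02]]]'

```text
t: 2.2
tool_pos: [0.635, -0.3063, 0.1263]
orientation: [-3.138, -0.1, 0.009]
force: [-0.2, -0.2, 0.3]
opening: 0.0554
gripper_force: 0.0
```

Run:
```python
from h import *
plan((.640,-.3005,.072),.071)
```

```text
at [ 0.635  -0.3063  0.1263] yaw 0.0638 t 2.2 open 0.0554 F [-0.2 -0.2  0.3] grip 0.0
shift [ 0.028 -0.027  0.272] turn [-0.001  0.003 -0.005]
```

Call:
jog_arm --rows '[[[0,0,0],[0,0,0]],[[0,0,0],[0,0,0]]]'

```text
t: 2.4
tool_pos: [0.6372, -0.3044, 0.1315]
orientation: [-3.139, -0.102, 0.002]
force: [-0.5, -0.3, 0.3]
opening: 0.0558
gripper_force: 0.0
```

Run:
```python
from h import *
plan((.640,-.3005,.072),.071)
```

```text
at [ 0.6372 -0.3044  0.1315] yaw 0.0648 t 2.4 open 0.0558 F [-0.5 -0.3  0.3] grip 0.0
shift [ 0.016 -0.018  0.297] turn [-0.     0.001 -0.004]
```

Call:
jog_arm --rows '[[[0.016,-0.018,0.15],[0,0,-0.004]],[[0.016,-0.018,0.297],[0,0,-0.004]],[[0.016,-0.018,0.297],[0,0,-0.004]],[[0.016,-0.018,0.297],[0,0,-0.004]]]'

```text
t: 2.8
tool_pos: [0.6418, -0.2994, 0.0743]
orientation: [3.139, 0.115, 0.002]
force: [-0.1, 0.7, 1.1]
opening: 0.0559
gripper_force: 0.0
```

Call:
jog_arm --rows '[[[0,0,0],[0,0,0]],[[0,0,0],[0,0,0]],[[0,0,0],[0,0,0]],[[0,0,0],[0,0,0]]]' --hand 1 --squeeze 10

```text
t: 3.2
tool_pos: [0.642, -0.3006, 0.0734]
orientation: [3.137, 0.114, 0.003]
force: [1.3, -14.5, -1.0]
opening: 0.0282
gripper_force: 7.2
```

Run:
```python
from h import *
plan(None,0)
s=robot.read_state(); print(Rot.from_rotvec(s["orientation"]).as_matrix().round(3))
```

```text
at [ 0.642  -0.3006  0.0734] yaw 0.0728 t 3.2 open 0.0282 F [  1.3 -14.5  -1. ] grip 7.2
[[ 0.997  0.073  0.002]
 [ 0.073 -0.997 -0.002]
 [ 0.002  0.002 -1.   ]]
```

Call:
jog_arm --rows '[[[-0.1,0.008,0],[0,0,0]],[[-0.2,0.008,0],[0,0,0]],[[-0.3,0.008,0],[0,0,0]],[[-0.38,0.008,0],[0,0,0]],[[-0.38,0.008,0],[0,0,0]]]'

```text
t: 3.7
tool_pos: [0.5647, -0.3063, 0.0733]
orientation: [-3.139, -0.113, -0.001]
force: [-2.0, 4.1, 5.3]
opening: 0.0281
gripper_force: 10.0
```

Call:
jog_arm --rows '[[[-0.02,0,0],[0,0,0]],[[-0.04,0,0],[0,0,0]],[[-0.06,0,0],[0,0,0]],[[-0.06,0,0],[0,0,0]]]'

```text
t: 4.1
tool_pos: [0.5568, -0.3069, 0.0735]
orientation: [3.139, 0.115, 0.01]
force: [12.0, 4.9, 0.7]
opening: 0.028
gripper_force: 10.0
```

Call:
jog_arm --rows '[[[0,0,0],[0,0,0]],[[0,0,0],[0,0,0]],[[0,0,-0.3],[0,0,0]],[[0,0,-0.55],[0,0,0]],[[0,0,-0.8],[0,0,0]]]' --hand -0.2

```text
t: 4.6
tool_pos: [0.5528, -0.3075, 0.223]
orientation: [-3.139, -0.114, 0.003]
force: [0.1, -0.9, 0.6]
opening: 0.0555
gripper_force: 0.0
```

Run:
```python
from h import *
c=cam("wrist"); np.save("w2.npy",c,allow_pickle=True)
i=c["frame"].astype(int); r,g,b=i[...,0],i[...,1],i[...,2]
for n,m,z in (("red",(r>140)&(g<70)&(b<70),.0995),("grn",(g>140)&(r<90)&(b<120),.046)):
    k,l,st,ce=cv2.connectedComponentsWithStats(m.astype(np.uint8))
    for j in range(1,k):
        if st[j,4]>20: print(n,st[j],world(c,ce[j],z).round(4))
plan((.50,.25,.36),-.03)
```

```text
red [241 170  23  12 238] [[ 0.561  -0.3068  0.0995]]
red [238 183  27   4  66] [[ 0.5515 -0.3066  0.0995]]
grn [278  91  23  11 212] [[ 0.6323 -0.3384  0.046 ]]
at [ 0.5563 -0.3098  0.2346] yaw 0.0726 t 4.65 open 0.0552 F [ 2.2 -0.7  7.3] grip 0.0
shift [-0.072 -2.807 -0.65 ] turn [ 0.005 -0.006  0.065]
```

Call:
jog_arm --rows '[[[0,-1,-0.65],[0,0,0]],[[0,-1,-0.65],[0,0,0]],[[0,-1,-0.65],[0,0,0]],[[0,-1,-0.65],[0,0,0]],[[0,-1,-0.65],[0,0,0]]]'

```text
t: 5.15
tool_pos: [0.5388, -0.1064, 0.3538]
orientation: [3.139, 0.115, 0.002]
force: [0.6, 0.1, 0.4]
opening: 0.0558
gripper_force: 0.0
```

Call:
jog_arm --rows '[[[-0.03,-1,0],[0,0,0.03]],[[-0.03,-1,0],[0,0,0.03]],[[-0.03,-1,0],[0,0,0.03]],[[-0.03,-1,0],[0,0,0.03]]]'

```text
t: 5.55
tool_pos: [0.518, 0.0922, 0.3518]
orientation: [3.141, 0.039, -0.0]
force: [0.4, -0.1, -0.3]
opening: 0.0559
gripper_force: 0.0
```

Call:
jog_arm --rows '[[[-0.03,-0.81,0],[0,0,0.03]],[[-0.03,-0.81,0],[0,0,0.03]],[[-0.03,-0.81,0],[0,0,0.03]],[[-0.03,-0.81,0],[0,0,0.03]],[[-0.03,-0.81,0],[0,0,0.03]]]'

```text
t: 6.05
tool_pos: [0.5079, 0.254, 0.3513]
orientation: [3.141, -0.029, -0.002]
force: [1.4, -1.4, 0.7]
opening: 0.0559
gripper_force: 0.0
```

Run:
```python
from h import *
c=cam("wrist"); np.save("w3.npy",c,allow_pickle=True); save("w3",c["frame"],1.55)
plan((.50,.25,.36),-.03)
```

```text
at [0.5083 0.2524 0.3515] yaw -0.02 t 6.1 open 0.0556 F [ 0.3 -0.6 -0.2] grip 0.0
shift [-0.041  0.013 -0.043] turn [0.001 0.    0.006]
```

View pics/w3.png

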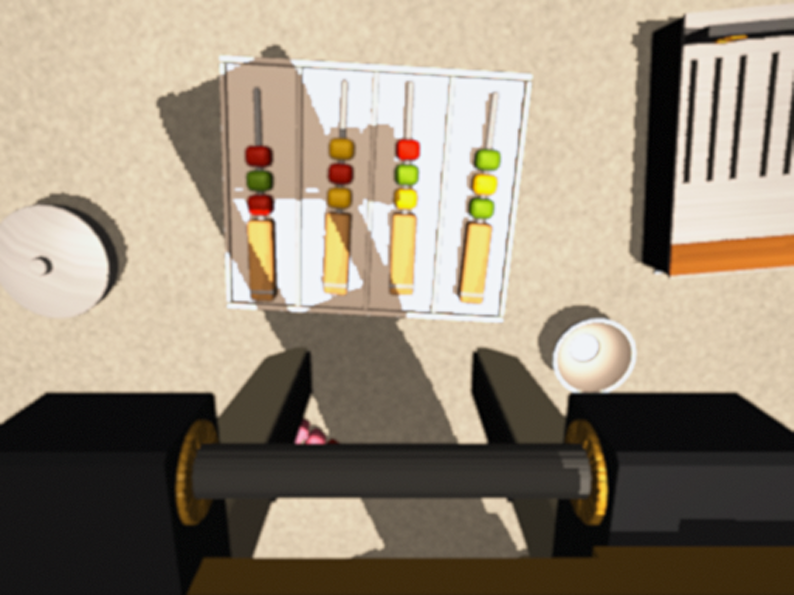

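Run:
```python
from h import *
c=np.load("w3.npy",allow_pickle=True).item()
P={"A":((257,88),(261,220),(263,299)),"B":((345,81),(339,212),(337,293)),"C":((410,82),(405,214),(403,292)),"D":((494,93),(478,224),(472,301))}
for k,(t,f,b) in P.items():
    T=world(c,np.array(t)/1.55,.018)[0,:2];F=world(c,np.array(f)/1.55,.030)[0,:2];B=world(c,np.array(b)/1.55,.030)[0,:2]
    d=T-(F+B)/2; y=np.arctan2(d[1],d[0]); u=d/np.linalg.norm(d)
    print(k,T.round(4),F.round(4),B.round(4),"L",np.linalg.norm(T-B).round(3),"TF",np.linalg.norm(T-F).round(3),"yaw",y.round(3),"grasp",(T-.128*u).round(4), "from back",(B+.072*u).round(4))
print(world(c,np.array([(220,58),(531,75),(503,320),(229,306)])/1.55,.014)[:,:2].round(3).tolist())
plan((.532,.172,.12),-.05)
```

```text
A [0.642 0.374] [0.5235 0.3775] [0.4455 0.3821] L 0.197 TF 0.119 yaw -0.036 grasp [0.514  0.3787] from back [0.5174 0.3794]
B [0.6465 0.2936] [0.5298 0.303 ] [0.4504 0.3085] L 0.197 TF 0.117 yaw -0.078 grasp [0.5189 0.3035] from back [0.5222 0.3029]
C [0.6446 0.2345] [0.5268 0.2405] [0.4503 0.2433] L 0.195 TF 0.118 yaw -0.047 grasp [0.5168 0.2406] from back [0.5222 0.2399]
D [0.634  0.1578] [0.5161 0.1711] [0.4399 0.1749] L 0.195 TF 0.119 yaw -0.097 grasp [0.5066 0.1702] from back [0.5115 0.1679]
[[0.668, 0.406], [0.649, 0.124], [0.414, 0.14], [0.434, 0.422]]
at [0.5083 0.2524 0.3515] yaw -0.02 t 6.1 open 0.0556 F [ 0.3 -0.6 -0.2] grip 0.0
shift [0.127 0.398 1.158] turn [0.001 0.    0.019]
```

Run:
```python
from h import *
plan((.509,.169,.155),-.08)
```

```text
at [0.5083 0.2524 0.3515] yaw -0.02 t 6.1 open 0.0556 F [ 0.3 -0.6 -0.2] grip 0.0
shift [0.012 0.416 0.983] turn [0.001 0.    0.038]
```

Call:
jog_arm --rows '[[[0.012,0.416,0.983],[0,0,0.038]],[[0.012,0.416,0.983],[0,0,0.038]],[[0.012,0.416,0.983],[0,0,0.038]],[[0.012,0.416,0.983],[0,0,0.038]],[[0.012,0.416,0.983],[0,0,0.038]]]'

```text
t: 6.6
tool_pos: [0.5057, 0.1648, 0.1496]
orientation: [3.135, -0.133, -0.013]
force: [-1.2, -0.1, -0.4]
opening: 0.0558
gripper_force: 0.0
```

Call:
jog_arm --rows '[[[0,0,0],[0,0,0]],[[0,0,0],[0,0,0]]]'

```text
t: 6.8
tool_pos: [0.5106, 0.1693, 0.1581]
orientation: [-3.138, 0.129, -0.005]
force: [0.8, -0.0, 0.0]
opening: 0.0557
gripper_force: 0.0
```

Run:
```python
from h import *
plan((.509,.169,.018),-.08)
```

```text
at [0.5106 0.1693 0.1581] yaw -0.0824 t 6.8 open 0.0557 F [ 0.8 -0.   0. ] grip 0.0
shift [-0.01   0.003  0.7  ] turn [-0.001 -0.002 -0.002]
```

Call:
jog_arm --rows '[[[-0.005,0,0.25],[0,0,0]],[[-0.005,0,0.45],[0,0,0]],[[-0.005,0,0.6],[0,0,0]],[[-0.005,0,0.68],[0,0,0]],[[-0.005,0,0.68],[0,0,0]]]'

```text
t: 7.3
tool_pos: [0.5084, 0.1703, 0.0197]
orientation: [-3.139, 0.126, 0.0]
force: [0.6, 0.4, 0.1]
opening: 0.0559
gripper_force: 0.0
```

Call:
jog_arm --rows '[[[0,0,0],[0,0,0]]]'

```text
t: 7.4
tool_pos: [0.5103, 0.1705, 0.0222]
orientation: [-3.138, 0.126, -0.006]
force: [-0.1, 0.2, 0.2]
opening: 0.056
gripper_force: 0.0
```

Call:
jog_arm --rows '[[[0,0,0.01],[0,0,0]],[[0,0,0.01],[0,0,0]],[[0,0,0.01],[0,0,0]],[[0,0,0.01],[0,0,0]],[[0,0,0.01],[0,0,0]]]' --hand 1 --squeeze 30

```text
t: 7.9
tool_pos: [0.5083, 0.1695, 0.0178]
orientation: [-3.139, 0.127, -0.001]
force: [-0.2, 0.3, 2.7]
opening: 0.024
gripper_force: 30.0
```

Call:
jog_arm --rows '[[[0,0,-0.2],[0,0,0]],[[0,0,-0.4],[0,0,0]],[[0,0,-0.6],[0,0,0]],[[0,0,-0.8],[0,0,0]],[[0,0,-0.8],[0,0,0]]]'

```text
t: 8.4
tool_pos: [0.5117, 0.1703, 0.1845]
orientation: [-3.136, 0.127, -0.016]
force: [0.0, -0.0, -0.8]
opening: 0.0234
gripper_force: 30.0
```

Run:
```python
from h import *
import math
y=.071; o=np.array([.605,-.1215]); u=np.array([math.cos(y),math.sin(y)]); v=np.array([-u[1],u[0]])
for k in range(4): print(k,(o+.070*u+v*(.099-.066*k)).round(4),"pre(tip -15)",(o+(.070-.015-.128)*u+v*(.099-.066*k)).round(4))
plan((*(o+(.070-.025-.128)*u+v*-.099),.15),.071)
```

```text
0 [ 0.6678 -0.0178] pre(tip -15) [ 0.5252 -0.0279]
1 [ 0.6725 -0.0836] pre(tip -15) [ 0.5298 -0.0938]
2 [ 0.6772 -0.1495] pre(tip -15) [ 0.5345 -0.1596]
3 [ 0.6818 -0.2153] pre(tip -15) [ 0.5392 -0.2254]
at [0.5117 0.1703 0.1845] yaw -0.0812 t 8.4 open 0.0234 F [ 0.  -0.  -0.8] grip 30.0
shift [0.246 1.969 0.169] turn [-0.002 -0.007 -0.097]
```

Call:
jog_arm --rows '[[[0.12,0.98,0],[0,0,-0.05]],[[0.12,0.98,0],[0,0,-0.05]],[[0.12,0.98,0],[0,0,-0.05]],[[0.12,0.98,0],[0,0,-0.05]],[[0.12,0.98,0],[0,0,-0.05]]]'

```text
t: 8.9
tool_pos: [0.5154, -0.0332, 0.1763]
orientation: [3.14, -0.013, -0.002]
force: [-0.3, 1.2, -0.8]
opening: 0.0233
gripper_force: 30.0
```

Call:
jog_arm --rows '[[[0.05,1,0.16],[0,0,-0.047]],[[0.05,1,0.16],[0,0,-0.047]],[[0.05,1,0.16],[0,0,-0.047]],[[0.05,1,0.16],[0,0,-0.047]],[[0.05,1,0.16],[0,0,-0.047]]]'

```text
t: 9.4
tool_pos: [0.524, -0.2322, 0.1429]
orientation: [3.14, 0.105, -0.005]
force: [-0.1, -0.3, -1.4]
opening: 0.0232
gripper_force: 30.0
```

Call:
jog_arm --rows '[[[0,0,0],[0,0,0]],[[0,0,0],[0,0,0]]]'

```text
t: 9.6
tool_pos: [0.5254, -0.2266, 0.1448]
orientation: [-3.138, -0.113, 0.001]
force: [-0.0, 0.0, -1.3]
opening: 0.0235
gripper_force: 30.0
```

Run:
```python
from h import *
plan((.529,-.226,.085),.071)
c=cam("wrist"); np.save("w4.npy",c,allow_pickle=True); save("w4",c["frame"],1.55)
```

```text
at [ 0.5254 -0.2266  0.1448] yaw 0.0717 t 9.6 open 0.0235 F [-0.   0.  -1.3] grip 30.0
shift [ 0.018 -0.001  0.299] turn [-0.001  0.001  0.   ]
```

View pics/w4.png

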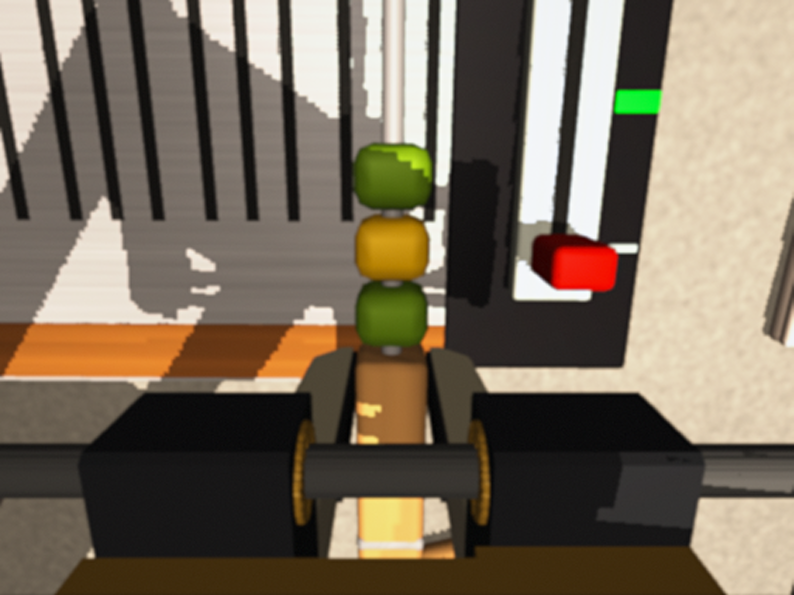

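Call:
jog_arm --rows '[[[0.01,0,0.12],[0,0,0]],[[0.01,0,0.24],[0,0,0]],[[0.01,0,0.34],[0,0,0]],[[0.01,0,0.34],[0,0,0]],[[0.01,0,0.34],[0,0,0]]]'

```text
t: 10.15
tool_pos: [0.5277, -0.2265, 0.0778]
orientation: [-3.139, -0.114, 0.0]
force: [-0.3, 0.8, -0.2]
opening: 0.0235
gripper_force: 30.0
```

Run:
```python
from h import *
z=[]
for n in range(4):
    c=cam("wrist"); s=robot.read_state(); z.append(s["tool_pos"])
print(np.array(z).round(4)); plan((.539,-.2254,.073),.071)
i=c["frame"]; save("w5",i[:200,180:400],3)
c=cam("side"); save("s5",c["frame"][90:220,200:330],4)
```

```text
[[ 0.5284 -0.2271  0.0788]
 [ 0.5288 -0.2275  0.0793]
 [ 0.5288 -0.2279  0.0794]
 [ 0.5287 -0.228   0.0793]]
at [ 0.5287 -0.228   0.0793] yaw 0.0718 t 10.35 open 0.0236 F [ 0.2  0.7 -1. ] grip 30.0
shift [ 0.052 -0.009  0.031] turn [ 0.001 -0.002  0.   ]
```

View pics/s5.png

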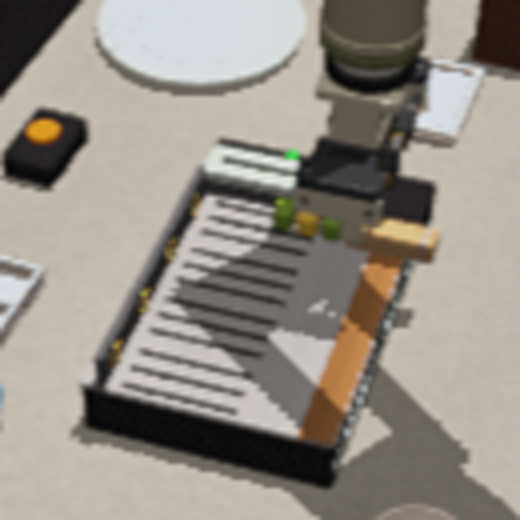

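Run:
```python
from h import *
c=cam("side"); i=c["frame"]
hsv=cv2.cvtColor(i,cv2.COLOR_RGB2HSV)[90:190,200:260]
m=((hsv[...,0]>12)&(hsv[...,0]<32)&(hsv[...,1]>130)&(hsv[...,2]>60)).astype(np.uint8)
k,l,st,ce=cv2.connectedComponentsWithStats(m)
for j in range(1,k):
    if st[j,4]>3: p=ce[j]+[200,90]; print(st[j],p.round(1),world(c,p,.072)[0].round(4))
y=.071; o=np.array([.605,-.1215]); u=np.array([np.cos(y),np.sin(y)]); v=np.array([-u[1],u[0]])
E3=[(*(o+.066*u+v*(.099-.066*k)),.072) for k in range(4)]; print("pred side",pix(c,E3).round(1).tolist())
t=np.load("w1.npy",allow_pickle=True).item()
i=t["frame"];hsv=cv2.cvtColor(i,cv2.COLOR_RGB2HSV)[85:110,90:320]
m=((hsv[...,0]>12)&(hsv[...,0]<32)&(hsv[...,1]>110)&(hsv[...,2]>40)).astype(np.uint8)
k,l,st,ce=cv2.connectedComponentsWithStats(m)
for j in range(1,k):
    if st[j,4]>3: p=ce[j]+[90,85]; print(st[j],p.round(1),world(t,p,.084)[0].round(4))
print("pred w1",pix(t,[(*(o+.066*u+v*(.099-.066*k)),.084) for k in range(4)]).round(1).tolist())
```

```text
[ 6 30 10  6 47] [210.4 122.3] [ 0.8536 -0.2561  0.072 ]
[35 72  3  3  5] [236. 163.] [ 0.6713 -0.0898  0.072 ]
[28 85  3  3  5] [229. 176.] [ 0.6673 -0.0247  0.072 ]
pred side [[229.1, 177.6], [236.0, 164.3], [242.5, 151.9], [248.7, 140.2]]
[195   5   8   2  12] [288.5  90.3] [ 0.6869 -0.2139  0.084 ]
[134   7  16   2  27] [230.9  92.4] [ 0.6819 -0.1472  0.084 ]
[78  8 16  2 29] [176.2  93.6] [ 0.678  -0.0836  0.084 ]
[23 10 16  2 28] [119.6  95.4] [ 0.6732 -0.0177  0.084 ]
[194  13  12   1  12] [289.5  98. ] [ 0.6784 -0.2157  0.084 ]
[134  14  17   2  29] [232.6  99.6] [ 0.6739 -0.1495  0.084 ]
[24 17 17  2 32] [122.  102.5] [ 0.6653 -0.0199  0.084 ]
[79 16 17  2 28] [175.8 101.4] [ 0.6692 -0.0831  0.084 ]
pred w1 [[120.5, 103.8], [176.6, 102.0], [232.8, 100.3], [289.3, 98.5]]
```

Call:
jog_arm --rows '[[[0,-0.01,0.02],[0,0,0]],[[0,-0.01,0.03],[0,0,0]],[[0,-0.01,0.03],[0,0,0]]]'

```text
t: 10.75
tool_pos: [0.5276, -0.2256, 0.0719]
orientation: [-3.139, -0.112, -0.001]
force: [-1.2, 0.8, 3.8]
opening: 0.0234
gripper_force: 30.0
```

Call:
jog_arm --rows '[[[0.05,0,0],[0,0,0]],[[0.1,0,0],[0,0,0]],[[0.15,0,0],[0,0,0]],[[0.2,0,0],[0,0,0]],[[0.2,0,0],[0,0,0]]]'

```text
t: 11.25
tool_pos: [0.5689, -0.223, 0.0719]
orientation: [3.139, 0.112, 0.003]
force: [2.0, -1.0, 2.8]
opening: 0.0241
gripper_force: 30.0
```

Call:
jog_arm --rows '[[[0.04,0,0],[0,0,0]],[[0.08,0,0],[0,0,0]],[[0.09,0,0],[0,0,0]],[[0.09,0,0],[0,0,0]]]'

```text
t: 11.65
tool_pos: [0.5852, -0.2219, 0.0719]
orientation: [3.139, 0.112, -0.001]
force: [-2.5, 0.3, 6.3]
opening: 0.0236
gripper_force: 30.0
```

Run:
```python
from h import *
c=cam("top"); plan((.587,-.222,.072),.071)
a=c["frame"][130:230,240:370]
c=cam("side"); b=c["frame"][100:200,200:330]
save("ts6",np.vstack([a,b]),3)
```

```text
at [ 0.5852 -0.2219  0.0719] yaw 0.0713 t 11.7 open 0.0236 F [-2.5  1.1  5.4] grip 30.0
shift [ 0.009  0.001 -0.001] turn [0. 0. 0.]
```

View pics/ts6.png

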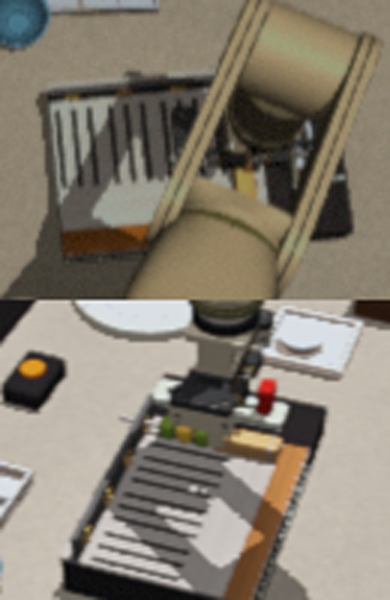

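Call:
jog_arm --rows '[[[0,0,0],[0,0,0]],[[0,0,0],[0,0,0]],[[0,0,-0.2],[0,0,0]],[[0,0,-0.45],[0,0,0]],[[0,0,-0.7],[0,0,0]]]' --hand -0.2

```text
t: 12.25
tool_pos: [0.5844, -0.2211, 0.2117]
orientation: [-3.138, -0.112, 0.003]
force: [1.2, -0.1, 0.0]
opening: 0.055
gripper_force: 0.0
```

Call:
jog_arm --rows '[[[-0.2,-0.9,-0.7],[0,0,0]],[[-0.2,-0.9,-0.7],[0,0,0]],[[-0.2,-0.9,-0.7],[0,0,0]],[[-0.2,-0.9,-0.7],[0,0,0]],[[-0.2,-0.9,-0.7],[0,0,0]]]'

```text
t: 12.75
tool_pos: [0.5322, -0.0426, 0.3542]
orientation: [-3.139, -0.114, -0.005]
force: [-0.5, -0.1, -0.2]
opening: 0.0559
gripper_force: 0.0
```

Call:
jog_arm --rows '[[[0,-1,0],[0,0,0.04]],[[0,-1,0],[0,0,0.04]],[[0,-1,0],[0,0,0.04]],[[0,-1,0],[0,0,0.04]],[[0,-1,0],[0,0,0.04]]]'

```text
t: 13.25
tool_pos: [0.517, 0.1603, 0.3509]
orientation: [-3.139, -0.024, 0.001]
force: [0.4, -0.6, -0.3]
opening: 0.0556
gripper_force: 0.0
```

```bash
cat >> h.py <<'E'
def blobs(c):
    "food blobs and handles in the tray by colour, world positions"
    hsv=cv2.cvtColor(c["frame"],cv2.COLOR_RGB2HSV); h,s,v=[hsv[...,k] for k in range(3)]
    for n,m,z in (("red",((h<5)|(h>175))&(s>180)&(v>60),.026),("yel",(h>20)&(h<32)&(s>200)&(v>90),.026),("grn",(h>34)&(h<50)&(s>150)&(v>50),.026),("wood",(h>10)&(h<24)&(s>70)&(s<185)&(v>80),.03)):
        k,l,st,ce=cv2.connectedComponentsWithStats(m.astype(np.uint8))
        for j in range(1,k):
            if st[j,4]>40 and st[j,1]<240: print(n,st[j],world(c,ce[j],z)[0,:2].round(3))
E
python3 - <<'E'
from h import *
print("w3"); blobs(np.load("w3.npy",allow_pickle=True).item())
c=cam("wrist"); np.save("w7.npy",c,allow_pickle=True); save("w7",c["frame"],1.3)
print("now"); blobs(c)
plan((.5195,.2403,.18),-.045)
c=cam("top"); i=c["frame"]; save("t7",i[140:240,140:370],3.4)
E
```

```text
w3
red [256  90  14  13  79] [0.586 0.239]
red [159  94  16  13 178] [0.583 0.376]
red [212 106  15  13 161] [0.565 0.301]
red [160 126  16  13 167] [0.538 0.379]
yel [214  90  13  12 129] [0.588 0.299]
yel [305 113  15  12 141] [0.553 0.166]
yel [212 122  13  11 122] [0.544 0.303]
yel [255 122  13  12 118] [0.541 0.24 ]
grn [307  97  15  12 166] [0.576 0.164]
grn [255 106  14  13 155] [0.563 0.24 ]
grn [160 111  14  12 156] [0.56  0.378]
grn [303 128  15  13 161] [0.531 0.169]
wood [143  48   8 118 276] [0.574 0.405]
wood [211  88  19  18 119] [0.587 0.299]
wood [169  93   9  35  71] [0.568 0.365]
wood [157  99  12  29  51] [0.563 0.386]
wood [208 106  21  77 624] [0.513 0.303]
wood [303 110  13  17  53] [0.554 0.173]
wood [250 119  19  65 391] [0.501 0.245]
wood [158 140  26  59 751] [0.479 0.381]
wood [294 141  23  49 385] [0.484 0.177]
wood [433 151  79   8 115] [ 0.497 -0.072]
wood [431 170  81   9 151] [ 0.467 -0.078]
wood [209 185  16   7  72] [0.453 0.309]
wood [250 185  16   7  78] [0.452 0.248]
wood [296 190  15   6  51] [0.442 0.176]
wood [202 195  20   5  41] [0.437 0.317
[... 348 characters left out ...]
182] [0.56  0.376]
grn [193 112  15  13 163] [0.564 0.238]
wood [140  46  28   5  47] [0.657 0.3  ]
wood [131  48   5  76 192] [0.609 0.331]
wood [ 145   92   24  103 1048] [0.506 0.305]
wood [190  96  21  93 502] [0.512 0.237]
wood [130 125   6  31  64] [0.531 0.336]
wood [ 98 142  19  48 399] [0.49  0.376]
wood [365 162 147   9 210] [ 0.5   -0.119]
wood [364 181 148   9 272] [ 0.47  -0.126]
wood [100 190  19   7  84] [0.448 0.382]
wood [190 191  16   6  72] [0.451 0.243]
wood [150 200  71   8 151] [0.434 0.267]
wood [332 226  12  17  53] [0.386 0.022]
at [0.5175 0.1576 0.3509] yaw 0.0138 t 13.3 open 0.0559 F [-0.5 -0.6  0.5] grip 0.0
shift [ 0.016 -0.413  0.855] turn [-0.     0.001  0.037]
```

View pics/w7.png

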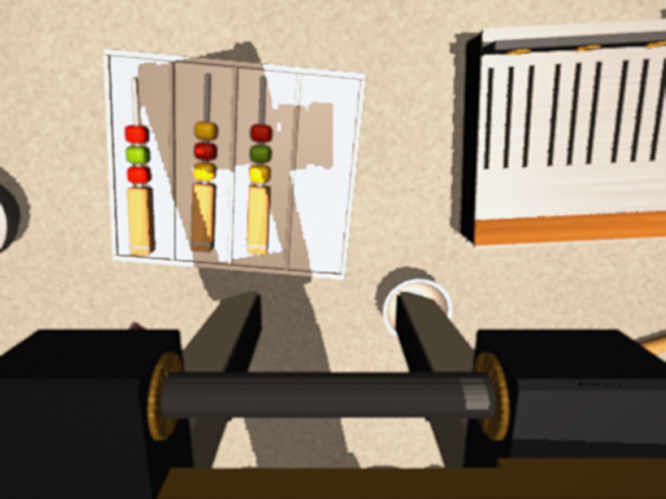

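Call:
jog_arm --rows '[[[0.016,-0.413,0.8],[0,0,0.037]],[[0.016,-0.413,0.8],[0,0,0.037]],[[0.016,-0.413,0.8],[0,0,0.037]],[[0.016,-0.413,0.8],[0,0,0.037]],[[0.016,-0.413,0.8],[0,0,0.037]]]'

```text
t: 13.85
tool_pos: [0.518, 0.2358, 0.1858]
orientation: [3.137, -0.078, -0.014]
force: [-0.6, -0.4, -0.1]
opening: 0.0561
gripper_force: 0.0
```

Call:
jog_arm --rows '[[[0,0,0],[0,0,0]],[[0,0,0],[0,0,0]],[[0,0,0],[0,0,0]]]'

```text
t: 14.15
tool_pos: [0.5225, 0.2366, 0.1943]
orientation: [-3.139, 0.08, -0.006]
force: [-0.5, 0.1, -0.4]
opening: 0.056
gripper_force: 0.0
```

Run:
```python
from h import *
plan((.5185,.2408,.018),-.045)
blobs(cam("wrist"))
```

```text
at [0.5225 0.2366 0.1943] yaw -0.0511 t 14.15 open 0.056 F [-0.5  0.1 -0.4] grip 0.0
shift [-0.025 -0.019  0.881] turn [-0.001 -0.003 -0.004]
red [238 102  22  19 367] [0.586 0.238]
red [ 98 113  24  19 388] [0.583 0.376]
red [176 127  23  19 371] [0.566 0.3  ]
red [104 157  22  19 351] [0.538 0.378]
yel [177 104  21  18 320] [0.588 0.299]
yel [178 149  20  17 285] [0.544 0.303]
yel [239 148  20  17 283] [0.542 0.24 ]
grn [238 125  22  19 356] [0.564 0.239]
grn [101 135  22  19 359] [0.56  0.378]
wood [160  35  27   6  95] [0.656 0.304]
wood [146  44  11 126 420] [0.597 0.332]
wood [83 93  6 40 74] [0.593 0.397]
wood [174 102  28 128 999] [0.528 0.302]
wood [ 235  102   27  133 1759] [0.503 0.243]
wood [115 111  24 119 268] [0.537 0.363]
wood [280 119   4  34  71] [0.56  0.206]
wood [ 96 124  17  36  91] [0.563 0.385]
wood [216 128   5  29  60] [0.558 0.269]
wood [215 158   6  20  47] [0.532 0.271]
wood [105 177  29  66 941] [0.495 0.379]
wood [155 212  14  40 152] [0.464 0.341]
wood [236 236  25   8 178] [0.451 0.245]
```

Call:
jog_arm --rows '[[[-0.022,-0.019,0.25],[0,0,0]],[[-0.022,-0.019,0.5],[0,0,0]],[[-0.022,-0.019,0.7],[0,0,0]],[[-0.022,-0.019,0.87],[0,0,0]],[[-0.022,-0.019,0.88],[0,0,0]]]'

```text
t: 14.7
tool_pos: [0.5172, 0.2412, 0.0144]
orientation: [-3.14, 0.079, -0.001]
force: [-0.3, -0.4, 0.5]
opening: 0.0557
gripper_force: 0.0
```

Call:
jog_arm --rows '[[[0,0,0],[0,0,0]],[[0,0,0],[0,0,0]]]'

```text
t: 14.9
tool_pos: [0.5174, 0.2412, 0.0165]
orientation: [-3.14, 0.078, -0.002]
force: [0.7, 0.3, -0.1]
opening: 0.0559
gripper_force: 0.0
```

Call:
jog_arm --rows '[[[0,0,0],[0,0,0]],[[0,0,0],[0,0,0]],[[0,0,0],[0,0,0]],[[0,0,0],[0,0,0]],[[0,0,0],[0,0,0]]]' --hand 1

```text
t: 15.4
tool_pos: [0.5166, 0.2413, 0.0156]
orientation: [-3.141, 0.078, -0.0]
force: [-0.3, 0.2, 0.8]
opening: 0.0237
gripper_force: 30.0
```

Call:
jog_arm --rows '[[[0,0,-0.2],[0,0,0]],[[0,0,-0.4],[0,0,0]],[[0,0,-0.6],[0,0,0]],[[0,0,-0.7],[0,0,0]],[[0,0,-0.7],[0,0,0]]]'

```text
t: 15.9
tool_pos: [0.519, 0.2421, 0.1598]
orientation: [-3.138, 0.078, -0.011]
force: [0.4, -0.4, -1.6]
opening: 0.0239
gripper_force: 30.0
```

Run:
```python
from h import *
plan((.524,-.160,.145),.071)
```

```text
at [0.519  0.2421 0.1598] yaw -0.0496 t 15.9 open 0.0239 F [ 0.4 -0.4 -1.6] grip 30.0
shift [0.124 2.007 0.069] turn [-0.002 -0.004 -0.077]
```

Call:
jog_arm --rows '[[[0.06,1,0],[0,0,-0.04]],[[0.06,1,0],[0,0,-0.04]],[[0.06,1,0],[0,0,-0.04]],[[0.06,1,0],[0,0,-0.04]],[[0.06,1,0],[0,0,-0.04]]]'

```text
t: 16.4
tool_pos: [0.5175, 0.0353, 0.1533]
orientation: [3.139, 0.012, -0.005]
force: [0.5, 0.2, -1.5]
opening: 0.0239
gripper_force: 30.0
```

Call:
jog_arm --rows '[[[0,1,0],[0,0,-0.037]],[[0,1,0],[0,0,-0.037]],[[0,1,0],[0,0,-0.037]],[[0,1,0],[0,0,-0.037]],[[0,1,0],[0,0,-0.037]]]'

```text
t: 16.9
tool_pos: [0.5201, -0.1639, 0.1536]
orientation: [3.139, 0.103, -0.003]
force: [-0.1, 0.3, -0.3]
opening: 0.0236
gripper_force: 30.0
```

Call:
jog_arm --rows '[[[0,0,0],[0,0,0]],[[0,0,0],[0,0,0]]]'

```text
t: 17.1
tool_pos: [0.5208, -0.1576, 0.1541]
orientation: [-3.138, -0.113, 0.003]
force: [-0.4, 0.8, -0.8]
opening: 0.0238
gripper_force: 30.0
```

Run:
```python
from h import *
plan((.524,-.1604,.078),.071)
blobs(cam("wrist"))
```

```text
at [ 0.5208 -0.1576  0.1541] yaw 0.0719 t 17.1 open 0.0238 F [-0.4  0.8 -0.8] grip 30.0
shift [0.016 0.015 0.381] turn [-0.001  0.001  0.001]
red [ 228   88   51   43 1953] [ 0.586 -0.153]
red [ 441  151   52   35 1248] [ 0.549 -0.353]
yel [337  38  36  30 932] [ 0.638 -0.233]
yel [ 230  183   45   38 1438] [ 0.502 -0.158]
grn [ 339    0   37   35 1086] [ 0.665 -0.231]
grn [334  73  36  30 899] [ 0.611 -0.235]
grn [ 229  136   47   42 1723] [ 0.545 -0.155]
wood [ 328  108   40   95 1223] [ 0.553 -0.24 ]
wood [221 178  19  29  56] [ 0.511 -0.138]
wood [266 178  58  30 119] [ 0.508 -0.195]
wood [ 59 205 170  36 636] [ 0.475 -0.051]
wood [327 206  43  11 258] [ 0.501 -0.245]
wood [277 224  91  18 160] [ 0.476 -0.224]
wood [ 228  227   49   60 2508] [ 0.447 -0.162]
```

Call:
jog_arm --rows '[[[0.016,0.015,0.12],[0,0,0]],[[0.016,0.015,0.24],[0,0,0]],[[0.016,0.015,0.38],[0,0,0]],[[0.016,0.015,0.38],[0,0,0]],[[0.016,0.015,0.38],[0,0,0]]]'

```text
t: 17.65
tool_pos: [0.5244, -0.1605, 0.0793]
orientation: [-3.139, -0.115, 0.002]
force: [0.2, -0.1, 0.4]
opening: 0.0233
gripper_force: 30.0
```

Run:
```python
from h import *
[cam("wrist") for k in range(2)]
plan((.524,-.1604,.0715),.071)
```

```text
at [ 0.5259 -0.1616  0.0813] yaw 0.0724 t 17.75 open 0.0232 F [0.8 0.9 0.2] grip 30.0
shift [-0.009 -0.006  0.049] turn [ 0.001 -0.001  0.001]
```

Call:
jog_arm --rows '[[[0,-0.006,0.03],[0,0,0]],[[0,-0.006,0.046],[0,0,0]],[[0,-0.006,0.046],[0,0,0]]]'

```text
t: 18.05
tool_pos: [0.5244, -0.1606, 0.07]
orientation: [-3.139, -0.112, 0.0]
force: [0.4, 0.3, -0.7]
opening: 0.0236
gripper_force: 30.0
```

Call:
jog_arm --rows '[[[0.05,0,0],[0,0,0]],[[0.1,0,0],[0,0,0]],[[0.15,0,0],[0,0,0]],[[0.2,0,0],[0,0,0]],[[0.2,0,0],[0,0,0]]]'

```text
t: 18.55
tool_pos: [0.5661, -0.1577, 0.0704]
orientation: [3.139, 0.113, 0.001]
force: [-0.6, 0.3, -0.8]
opening: 0.0239
gripper_force: 30.0
```

Call:
jog_arm --rows '[[[0.04,0,0],[0,0,0]],[[0.076,0,0],[0,0,0]],[[0.076,0,0],[0,0,0]],[[0.076,0,0.004],[0,0,0]],[[0.076,0,0.004],[0,0,0]]]'

```text
t: 19.05
tool_pos: [0.5797, -0.1568, 0.0696]
orientation: [3.14, 0.112, 0.0]
force: [0.3, 0.1, -0.2]
opening: 0.0238
gripper_force: 30.0
```

Call:
jog_arm --rows '[[[0,0,0],[0,0,0]],[[0,0,0],[0,0,0]],[[0,0,-0.2],[0,0,0]],[[0,0,-0.45],[0,0,0]],[[0,0,-0.7],[0,0,0]]]' --hand -0.2

```text
t: 19.55
tool_pos: [0.5787, -0.1566, 0.2103]
orientation: [-3.139, -0.112, 0.003]
force: [1.5, -0.4, 0.7]
opening: 0.055
gripper_force: 0.0
```

Call:
jog_arm --rows '[[[-0.2,-0.9,-0.3],[0,0,0.02]],[[-0.2,-0.9,-0.3],[0,0,0.02]],[[-0.2,-0.9,-0.3],[0,0,0.02]],[[-0.2,-0.9,-0.3],[0,0,0.02]],[[-0.2,-0.9,-0.3],[0,0,0.02]]]'

```text
t: 20.05
tool_pos: [0.5268, 0.0242, 0.2725]
orientation: [-3.14, -0.07, -0.007]
force: [0.3, -0.6, -0.0]
opening: 0.056
gripper_force: 0.0
```

Call:
jog_arm --rows '[[[0,-1,0],[0,0,0.04]],[[0,-1,0],[0,0,0.04]],[[0,-1,0],[0,0,0.04]],[[0,-1,0],[0,0,0.04]],[[0,-1,0],[0,0,0.04]]]'

```text
t: 20.55
tool_pos: [0.5178, 0.2248, 0.2688]
orientation: [-3.14, 0.028, 0.002]
force: [-0.1, -0.9, -0.9]
opening: 0.0558
gripper_force: 0.0
```

Run:
```python
from h import *
cam("wrist");c=cam("wrist"); plan((.5205,.3032,.17),-.07)
blobs(c)
```

```text
at [0.5187 0.2204 0.2689] yaw -0.0206 t 20.65 open 0.0555 F [ 0.   0.2 -0.8] grip 0.0
shift [ 0.001 -0.414  0.494] turn [0.001 0.    0.031]
red [115 103  19  15 258] [0.583 0.376]
red [179 116  18  16 246] [0.566 0.301]
red [118 140  18  15 240] [0.538 0.378]
yel [180  98  17  14 209] [0.588 0.299]
yel [179 135  17  15 205] [0.543 0.303]
grn [116 122  18  15 242] [0.56  0.378]
wood [152  39  41 108 395] [0.613 0.327]
wood [ 98  63   7  51 161] [0.607 0.399]
wood [176  95  24 112 777] [0.525 0.302]
wood [128 101  17  99 220] [0.536 0.364]
wood [113 116  12  25  61] [0.561 0.385]
wood [211 135   4  19  41] [0.54  0.271]
wood [117 156  23  56 630] [0.495 0.378]
wood [442 173  70   7 105] [ 0.494 -0.06 ]
wood [152 186  24  39 179] [0.454 0.341]
wood [440 196  72   7 132] [ 0.464 -0.063]
wood [177 209  18   6  76] [0.454 0.31 ]
wood [121 213  21   8 121] [0.447 0.382]
wood [179 221  83   8 231] [0.434 0.265]
```

Call:
jog_arm --rows '[[[0.005,-0.42,0.45],[0,0,0.037]],[[0.005,-0.42,0.45],[0,0,0.037]],[[0.005,-0.42,0.45],[0,0,0.037]],[[0.005,-0.42,0.45],[0,0,0.037]],[[0.005,-0.42,0.45],[0,0,0.037]]]'

```text
t: 21.15
tool_pos: [0.5224, 0.3021, 0.1796]
orientation: [3.138, -0.129, -0.001]
force: [0.3, -0.6, 1.0]
opening: 0.0558
gripper_force: 0.0
```

Run:
```python
from h import *
for k in range(4): cam("wrist")
plan((.521,.304,.0175),-.08)
```

```text
at [0.5233 0.3028 0.1815] yaw -0.0827 t 21.35 open 0.056 F [-0.3 -0.5  0. ] grip 0.0
shift [-0.014 -0.004  0.82 ] turn [-0.001 -0.002 -0.002]
```

Call:
jog_arm --rows '[[[-0.01,-0.004,0.25],[0,0,0]],[[-0.01,-0.004,0.5],[0,0,0]],[[-0.01,-0.004,0.7],[0,0,0]],[[-0.01,-0.004,0.815],[0,0,0]],[[-0.01,-0.004,0.815],[0,0,0]]]'

```text
t: 21.85
tool_pos: [0.5195, 0.3032, 0.0152]
orientation: [3.137, -0.129, -0.003]
force: [0.4, 1.2, -0.2]
opening: 0.0557
gripper_force: 0.0
```

Call:
jog_arm --rows '[[[0,0,0],[0,0,0]],[[0,0,0],[0,0,0]]]'

```text
t: 22.05
tool_pos: [0.5211, 0.3046, 0.0177]
orientation: [-3.138, 0.128, -0.003]
force: [-0.3, 0.6, 1.3]
opening: 0.0558
gripper_force: 0.0
```

Call:
jog_arm --rows '[[[0,0,0],[0,0,0]],[[0,0,0],[0,0,0]],[[0,0,0],[0,0,0]],[[0,0,0],[0,0,0]],[[0,0,0],[0,0,0]]]' --hand 1

```text
t: 22.55
tool_pos: [0.52, 0.3048, 0.0165]
orientation: [-3.139, 0.127, -0.0]
force: [-0.9, 0.1, 0.5]
opening: 0.0234
gripper_force: 30.0
```

Call:
jog_arm --rows '[[[0,0,-0.2],[0,0,0]],[[0,0,-0.4],[0,0,0]],[[0,0,-0.6],[0,0,0]],[[0,0,-0.7],[0,0,0]],[[0,0,-0.7],[0,0,0]]]'

```text
t: 23.05
tool_pos: [0.5223, 0.3059, 0.1608]
orientation: [-3.136, 0.127, -0.01]
force: [0.8, 0.2, -1.6]
opening: 0.0238
gripper_force: 30.0
```

Run:
```python
from h import *
plan((.520,-.0945,.15),.071)
```

```text
at [0.5223 0.3059 0.1608] yaw -0.081 t 23.05 open 0.0238 F [ 0.8  0.2 -1.6] grip 30.0
shift [0.15  1.996 0.048] turn [-0.002 -0.004 -0.097]
```

Call:
jog_arm --rows '[[[0.08,1,0],[0,0,-0.05]],[[0.08,1,0],[0,0,-0.05]],[[0.08,1,0],[0,0,-0.05]],[[0.08,1,0],[0,0,-0.05]],[[0.08,1,0],[0,0,-0.05]]]'

```text
t: 23.55
tool_pos: [0.5186, 0.0985, 0.154]
orientation: [3.139, -0.012, -0.005]
force: [0.2, 0.4, -1.7]
opening: 0.0236
gripper_force: 30.0
```

Call:
jog_arm --rows '[[[0,1,0],[0,0,-0.047]],[[0,1,0],[0,0,-0.047]],[[0,1,0],[0,0,-0.047]],[[0,1,0],[0,0,-0.047]],[[0,1,0],[0,0,-0.047]]]'

```text
t: 24.05
tool_pos: [0.518, -0.1009, 0.1545]
orientation: [3.139, 0.103, -0.004]
force: [0.7, 0.1, -0.6]
opening: 0.0237
gripper_force: 30.0
```

Run:
```python
from h import *
for k in range(4): c=cam("wrist")
plan((.520,-.0945,.08),.071)
np.save("w8.npy",c,allow_pickle=True); blobs(c)
```

```text
at [ 0.5187 -0.0945  0.1551] yaw 0.0719 t 24.25 open 0.0237 F [-0.9 -0.2 -1.6] grip 30.0
shift [0.007 0.001 0.375] turn [-0.001  0.001  0.001]
red [334   2  38  35 677] [ 0.66  -0.165]
red [ 229  139   47   41 1708] [ 0.54  -0.093]
yel [427  41  36  30 904] [ 0.639 -0.247]
yel [329  75  36  28 826] [ 0.607 -0.17 ]
yel [ 228   92   50   41 1729] [ 0.582 -0.091]
yel [ 231  183   44   40 1426] [ 0.498 -0.096]
grn [ 432    4   37   33 1044] [ 0.666 -0.245]
grn [332  39  36  32 979] [ 0.634 -0.167]
grn [422  76  35  30 879] [ 0.611 -0.249]
wood [   6   11   18  242 1249] [0.559 0.115]
wood [228  90  46  13  70] [ 0.597 -0.085]
wood [ 324  109   40   95 1520] [ 0.549 -0.172]
wood [ 409  110   46   96 1242] [ 0.553 -0.252]
wood [228 124  30  11  47] [ 0.564 -0.081]
wood [135 180 106  63 466] [ 0.479 -0.03 ]
wood [265 180  54  29  87] [ 0.505 -0.126]
wood [322 207  77  10 330] [ 0.498 -0.185]
wood [407 208  38  11 267] [ 0.501 -0.258]
wood [277 224 164  19 345] [ 0.472 -0.201]
wood [ 228  229   49   58 2390] [ 0.443 -0.1  ]
```

Call:
jog_arm --rows '[[[0.007,0,0.12],[0,0,0]],[[0.007,0,0.24],[0,0,0]],[[0.007,0,0.37],[0,0,0]],[[0.007,0,0.37],[0,0,0]],[[0.007,0,0.37],[0,0,0]]]'

```text
t: 24.75
tool_pos: [0.5202, -0.0943, 0.0822]
orientation: [-3.139, -0.115, 0.002]
force: [-0.4, -0.6, -0.8]
opening: 0.0238
gripper_force: 30.0
```

Run:
```python
from h import *
[cam("wrist") for k in range(2)]
plan((.522,-.0943,.072),.071)
c=np.load("w8.npy",allow_pickle=True).item()
y=.071; o=np.array([.605,-.1215]); u=np.array([np.cos(y),np.sin(y)]); v=np.array([-u[1],u[0]])
for p in ((345,89),(347,55),(439.5,91),(445,56)):
    d=world(c,np.array(p)+0.,.080)[0,:2]-o; print("grill xy",(d@u).round(4),(d@v).round(4))
```

```text
at [ 0.5217 -0.0953  0.084 ] yaw 0.0725 t 24.85 open 0.0235 F [ 0.7  0.4 -0.6] grip 30.0
shift [ 0.001 -0.005  0.06 ] turn [ 0.    -0.001  0.001]
grill xy -0.0035 -0.0321
grill xy 0.0186 -0.0318
grill xy -0.0048 -0.0983
grill xy 0.018 -0.0986
```

Call:
jog_arm --rows '[[[0,-0.005,0.03],[0,0,0]],[[0,-0.005,0.062],[0,0,0]],[[0,-0.005,0.062],[0,0,0]]]'

```text
t: 25.15
tool_pos: [0.521, -0.0949, 0.0702]
orientation: [3.139, 0.112, 0.002]
force: [1.6, -0.3, 2.2]
opening: 0.024
gripper_force: 30.0
```

Call:
jog_arm --rows '[[[0.05,0,0],[0,0,0]],[[0.1,0,0],[0,0,0]],[[0.15,0,0],[0,0,0]],[[0.2,0,0],[0,0,0]],[[0.2,0,0],[0,0,0]]]'

```text
t: 25.65
tool_pos: [0.5623, -0.0919, 0.0702]
orientation: [3.139, 0.112, 0.003]
force: [0.9, 0.0, 0.6]
opening: 0.0239
gripper_force: 30.0
```

Call:
jog_arm --rows '[[[0.04,0,0],[0,0,0]],[[0.078,0,0],[0,0,0]],[[0.078,0,0],[0,0,0]],[[0.078,0,0.002],[0,0,0]],[[0.078,0,0.002],[0,0,0]]]'

```text
t: 26.15
tool_pos: [0.5769, -0.0909, 0.0702]
orientation: [3.139, 0.112, 0.003]
force: [3.4, 0.2, 3.4]
opening: 0.0238
gripper_force: 30.0
```

Call:
jog_arm --rows '[[[0,0,0],[0,0,0]],[[0,0,0],[0,0,0]],[[0,0,-0.2],[0,0,0]],[[0,0,-0.45],[0,0,0]],[[0,0,-0.7],[0,0,0]]]' --hand -0.2

```text
t: 26.65
tool_pos: [0.5745, -0.0906, 0.2097]
orientation: [-3.139, -0.112, 0.006]
force: [1.6, 0.4, -0.7]
opening: 0.0546
gripper_force: 0.0
```

Call:
jog_arm --rows '[[[-0.2,-0.9,-0.3],[0,0,0.02]],[[-0.2,-0.9,-0.3],[0,0,0.02]],[[-0.2,-0.9,-0.3],[0,0,0.02]],[[-0.2,-0.9,-0.3],[0,0,0.02]],[[-0.2,-0.9,-0.3],[0,0,0.02]]]'

```text
t: 27.15
tool_pos: [0.5225, 0.0902, 0.2718]
orientation: [-3.139, -0.07, -0.004]
force: [1.0, 0.2, 0.3]
opening: 0.0557
gripper_force: 0.0
```

Call:
jog_arm --rows '[[[0,-1,0],[0,0,0.04]],[[0,-1,0],[0,0,0.04]],[[0,-1,0],[0,0,0.04]],[[0,-1,0],[0,0,0.04]],[[0,-1,0],[0,0,0.04]]]'

```text
t: 27.65
tool_pos: [0.5137, 0.2902, 0.2679]
orientation: [-3.141, 0.028, 0.004]
force: [0.2, 0.1, 1.4]
opening: 0.0557
gripper_force: 0.0
```

Run:
```python
from h import *
cam("wrist");c=cam("wrist"); plan((.5157,.379,.17),-.04)
blobs(c)
```

```text
at [0.5147 0.2859 0.2682] yaw -0.0208 t 27.75 open 0.0559 F [-0.5 -0.3  0.6] grip 0.0
shift [-0.004 -0.466  0.49 ] turn [0.001 0.001 0.012]
red [168  98  19  16 262] [0.583 0.377]
red [170 135  18  16 239] [0.538 0.378]
grn [169 117  18  15 248] [0.561 0.378]
wood [160  31  25   5  54] [0.661 0.375]
wood [150  38   6  90 220] [0.608 0.402]
wood [180  96  10  45  85] [0.568 0.366]
wood [206 104   5  31  58] [0.564 0.339]
wood [152 129   4  17  50] [0.546 0.407]
wood [164 151  26  68 749] [0.479 0.381]
wood [152 161   6  42 119] [0.489 0.411]
wood [255 209  22  15  62] [0.437 0.272]
wood [207 215  49   7 119] [0.438 0.318]
wood [442 237  18  17  57] [0.391 0.021]
```

Call:
jog_arm --rows '[[[0,-0.47,0.45],[0,0,0.012]],[[0,-0.47,0.45],[0,0,0.012]],[[0,-0.47,0.45],[0,0,0.012]],[[0,-0.47,0.45],[0,0,0.012]],[[0,-0.47,0.45],[0,0,0.012]]]'

```text
t: 28.25
tool_pos: [0.5177, 0.3778, 0.179]
orientation: [3.139, -0.067, -0.002]
force: [-0.1, -0.2, 0.0]
opening: 0.0555
gripper_force: 0.0
```

Run:
```python
from h import *
for k in range(4): cam("wrist")
plan((.516,.379,.0175),-.04)
```

```text
at [0.5189 0.3786 0.1818] yaw -0.0436 t 28.45 open 0.0558 F [ 0.1  0.  -0.8] grip 0.0
shift [-0.017 -0.     0.821] turn [-0.001 -0.002 -0.002]
```

Call:
jog_arm --rows '[[[-0.012,0,0.25],[0,0,0]],[[-0.012,0,0.5],[0,0,0]],[[-0.012,0,0.7],[0,0,0]],[[-0.012,0,0.815],[0,0,0]],[[-0.012,0,0.815],[0,0,0]]]'

```text
t: 28.95
tool_pos: [0.5155, 0.3787, 0.0162]
orientation: [3.14, -0.067, -0.0]
force: [-0.2, -0.6, 0.9]
opening: 0.0561
gripper_force: 0.0
```

Call:
jog_arm --rows '[[[0,0,0],[0,0,0]],[[0,0,0],[0,0,0]]]'

```text
t: 29.15
tool_pos: [0.5161, 0.3796, 0.0179]
orientation: [-3.14, 0.067, -0.003]
force: [-0.3, -0.4, 0.9]
opening: 0.0557
gripper_force: 0.0
```

Call:
jog_arm --rows '[[[0,0,0],[0,0,0]],[[0,0,0],[0,0,0]],[[0,0,0],[0,0,0]],[[0,0,0],[0,0,0]],[[0,0,0],[0,0,0]]]' --hand 1

```text
t: 29.65
tool_pos: [0.5151, 0.3798, 0.0167]
orientation: [3.141, -0.066, 0.0]
force: [-0.3, -0.3, -0.4]
opening: 0.0238
gripper_force: 30.0
```

Call:
jog_arm --rows '[[[0,0,-0.2],[0,0,0]],[[0,0,-0.4],[0,0,0]],[[0,0,-0.6],[0,0,0]],[[0,0,-0.7],[0,0,0]],[[0,0,-0.7],[0,0,0]]]'

```text
t: 30.15
tool_pos: [0.5173, 0.3812, 0.1613]
orientation: [-3.137, 0.065, -0.01]
force: [0.7, 1.0, -1.1]
opening: 0.0237
gripper_force: 30.0
```

Run:
```python
from h import *
plan((.515,-.0285,.15),.071)
```

```text
at [0.5173 0.3812 0.1613] yaw -0.0418 t 30.15 open 0.0237 F [ 0.7  1.  -1.1] grip 30.0
shift [0.074 2.047 0.048] turn [-0.002 -0.004 -0.072]
```

Call:
jog_arm --rows '[[[0.04,1,0],[0,0,-0.04]],[[0.04,1,0],[0,0,-0.04]],[[0.04,1,0],[0,0,-0.04]],[[0.04,1,0],[0,0,-0.04]],[[0.04,1,0],[0,0,-0.04]]]'

```text
t: 30.65
tool_pos: [0.5136, 0.1738, 0.154]
orientation: [3.138, 0.025, -0.006]
force: [1.0, 1.0, -1.2]
opening: 0.0237
gripper_force: 30.0
```

Call:
jog_arm --rows '[[[-0.03,1,0],[0,0,-0.032]],[[-0.03,1,0],[0,0,-0.032]],[[-0.03,1,0],[0,0,-0.032]],[[-0.03,1,0],[0,0,-0.032]],[[-0.03,1,0],[0,0,-0.032]]]'

```text
t: 31.15
tool_pos: [0.5118, -0.0256, 0.1546]
orientation: [3.138, 0.103, -0.004]
force: [0.3, 0.8, -1.5]
opening: 0.0231
gripper_force: 30.0
```

Run:
```python
from h import *
for k in range(4): c=cam("wrist")
plan((.515,-.0285,.08),.071)
np.save("w9.npy",c,allow_pickle=True); blobs(c)
```

```text
at [ 0.5123 -0.0194  0.1554] yaw 0.0718 t 31.35 open 0.0238 F [-0.8 -0.3 -0.4] grip 30.0
shift [0.011 0.047 0.377] turn [-0.001  0.001  0.001]
red [447   0  38  34 901] [ 0.663 -0.182]
red [343  14  37  33 698] [ 0.647 -0.098]
red [ 229   92   49   43 1868] [ 0.575 -0.016]
red [ 230  182   45   42 1614] [ 0.492 -0.021]
yel [346   0  35  10 246] [ 0.666 -0.098]
yel [341  51  35  29 871] [ 0.62  -0.101]
yel [437  73  35  29 839] [ 0.608 -0.186]
grn [442  37  37  32 960] [ 0.636 -0.184]
grn [ 230  139   46   42 1684] [ 0.533 -0.018]
wood [355   0  27  14  44] [ 0.662 -0.102]
wood [ 11   3  16 246 584] [0.557 0.187]
wood [ 78  10  22  45 113] [0.632 0.118]
wood [ 93  58   2  70 102] [0.582 0.12 ]
wood [ 333   86   42   98 1346] [ 0.563 -0.105]
wood [ 423  107   47   96 1398] [ 0.551 -0.19 ]
wood [ 91 133   3  38  64] [0.53  0.124]
wood [ 91 172   6  75 194] [0.479 0.126]
wood [330 187  34  10 243] [ 0.51  -0.108]
wood [421 205  70  11 318] [ 0.499 -0.198]
wood [220 206   9  20  62] [0.479 0.003]
wood [276 206 136   2 218] [ 0.496 -0.099]
wood [507 207   5  10  44] [ 0.502 -0.26 ]
wood [277 224 235  18 421] [ 0.469 -0.159]
wood [ 229  232   47   55 2352] [ 0.436 -0.025]
```

Run:
```python
from h import *
c=np.load("w9.npy",allow_pickle=True).item()
y=.071; o=np.array([.605,-.1215]); u=np.array([np.cos(y),np.sin(y)]); v=np.array([-u[1],u[0]])
for n,p in (("B5",(358.5,65.5)),("B17",(361,30.5)),("Bback",(347,196)),("C5",(454.5,87.5)),("C17",(460.5,53)),("Cback",(439,214))):
    d=world(c,np.array(p)+0.,.080)[0,:2]-o; print(n,"grill xy",(d@u).round(4),(d@v).round(4))
save("w9",c["frame"],1.5)
```

```text
B5 grill xy 0.011 0.0351
B17 grill xy 0.033 0.0353
Bback grill xy -0.0826 0.0358
C5 grill xy -0.0035 -0.0332
C17 grill xy 0.019 -0.0336
Cback grill xy -0.097 -0.0365
```

View pics/w9.png

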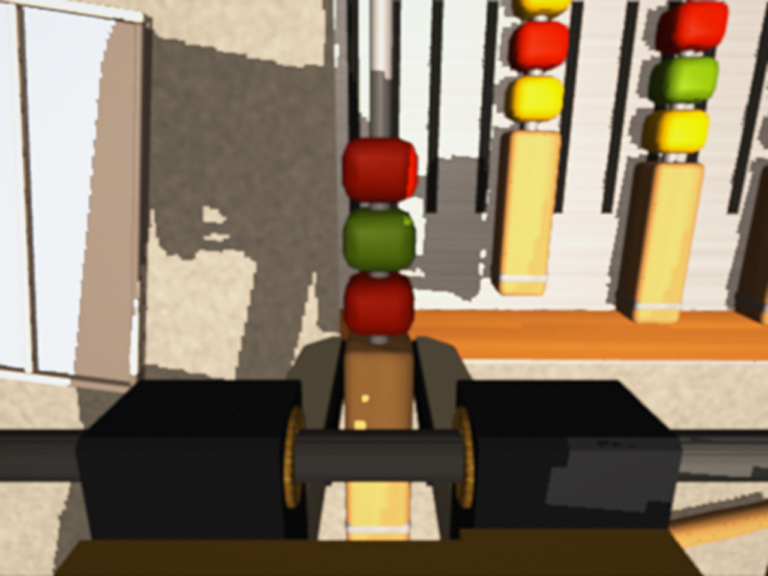

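Call:
jog_arm --rows '[[[0.011,0.047,0.12],[0,0,0]],[[0.011,0.047,0.24],[0,0,0]],[[0.011,0.047,0.37],[0,0,0]],[[0.011,0.047,0.37],[0,0,0]],[[0.011,0.047,0.37],[0,0,0]]]'

```text
t: 31.85
tool_pos: [0.5153, -0.0282, 0.0823]
orientation: [-3.139, -0.115, 0.003]
force: [-1.0, 0.0, 0.0]
opening: 0.0237
gripper_force: 30.0
```

Run:
```python
from h import *
[cam("wrist") for k in range(2)]
plan((.515,-.0286,.0715),.071)
```

```text
at [ 0.5169 -0.029   0.0842] yaw 0.0726 t 31.95 open 0.0235 F [ 0.4  0.8 -1.1] grip 30.0
shift [-0.009 -0.003  0.063] turn [ 0.    -0.001  0.001]
```

Call:
jog_arm --rows '[[[0,-0.003,0.03],[0,0,0]],[[0,-0.003,0.062],[0,0,0]],[[0,-0.003,0.062],[0,0,0]]]'

```text
t: 32.25
tool_pos: [0.5162, -0.0291, 0.0704]
orientation: [3.139, 0.112, 0.002]
force: [-0.5, 0.1, -0.9]
opening: 0.0234
gripper_force: 30.0
```

Call:
jog_arm --rows '[[[0.05,0,0],[0,0,0]],[[0.1,0,0],[0,0,0]],[[0.15,0,0],[0,0,0]],[[0.2,0,0],[0,0,0]],[[0.2,0,0],[0,0,0]]]'

```text
t: 32.75
tool_pos: [0.5573, -0.0262, 0.0704]
orientation: [3.14, 0.112, 0.002]
force: [2.1, -0.2, 1.0]
opening: 0.0238
gripper_force: 30.0
```

Call:
jog_arm --rows '[[[0.04,0,0],[0,0,0]],[[0.075,0,0],[0,0,0]],[[0.075,0,0],[0,0,0]],[[0.075,0,0],[0,0,0]]]'

```text
t: 33.15
tool_pos: [0.5712, -0.0252, 0.0704]
orientation: [3.14, 0.112, 0.002]
force: [1.9, -0.6, 3.2]
opening: 0.0237
gripper_force: 30.0
```

Call:
jog_arm --rows '[[[0,0,0],[0,0,0]],[[0,0,0],[0,0,0]],[[0,0,-0.2],[0,0,0]],[[0,0,-0.45],[0,0,0]],[[-0.4,0.3,-0.7],[0,0,0]]]' --hand -0.2

```text
t: 33.65
tool_pos: [0.5402, -0.0531, 0.1875]
orientation: [3.139, 0.117, 0.011]
force: [-0.9, -1.7, 1.3]
opening: 0.0548
gripper_force: 0.0
```

Call:
jog_arm --rows '[[[-0.3,0.1,-0.2],[0,0,0]],[[-0.3,0.1,-0.2],[0,0,0]],[[-0.3,0.1,-0.2],[0,0,0]]]'

```text
t: 33.95
tool_pos: [0.4778, -0.08, 0.2253]
orientation: [3.138, 0.109, 0.006]
force: [0.4, -0.7, -0.6]
opening: 0.0557
gripper_force: 0.0
```

```bash
cat >> h.py <<'E'
y=.071; o=np.array([.605,-.1215]); u=np.array([np.cos(y),np.sin(y)]); v=np.array([-u[1],u[0]])
def grill(c):
    hsv=cv2.cvtColor(c["frame"],cv2.COLOR_RGB2HSV); h,s,V=[hsv[...,k] for k in range(3)]
    for n,m in (("red",((h<5)|(h>175))&(s>180)&(V>60)),("yel",(h>20)&(h<32)&(s>200)&(V>90)),("grn",(h>34)&(h<50)&(s>150)&(V>50))):
        k,l,st,ce=cv2.connectedComponentsWithStats(m.astype(np.uint8))
        for j in range(1,k):
            if st[j,4]>60: d=world(c,ce[j],.08)[0,:2]-o; print(n,st[j],(d@u).round(4),(d@v).round(4))
E
python3 - <<'E'
from h import *
for k in range(3): c=cam("wrist")
grill(c); np.save("w10.npy",c,allow_pickle=True); plan((*(o-.024*u+.0353*v),.13),.071)
E
```

```text
red [259   0  26  13 218] 0.027 0.0363
red [186  35  27  23 325] -0.0051 0.0987
red [505 102   7  23 125] -0.0613 -0.1824
yel [415   6  28  25 584] 0.0182 -0.0983
yel [259  15  25  25 527] 0.0111 0.036
yel [337  34  28  23 572] -0.0033 -0.0333
grn [184   5  28  27 614] 0.0179 0.0983
grn [339   4  29  26 652] 0.0191 -0.0335
grn [411  35  28  24 584] -0.0044 -0.098
at [ 0.4784 -0.0785  0.2219] yaw 0.0711 t 34.1 open 0.056 F [ 0.3  0.3 -0.4] grip 0.0
shift [0.496 0.083 0.459] turn [-0.  0.  0.]
```

Call:
jog_arm --rows '[[[0.496,0.083,0.45],[0,0,0]],[[0.496,0.083,0.45],[0,0,0]],[[0.496,0.083,0.45],[0,0,0]],[[0.496,0.083,0.45],[0,0,0]],[[0.496,0.083,0.45],[0,0,0]]]'

```text
t: 34.6
tool_pos: [0.5775, -0.0872, 0.1298]
orientation: [-3.138, -0.114, 0.008]
force: [-0.1, -0.1, 0.9]
opening: 0.0558
gripper_force: 0.0
```

Run:
```python
from h import *
for k in range(3): c=cam("wrist")
plan((*(o-.024*u+.0353*v),.0725),.071)
```

```text
at [ 0.5789 -0.0881  0.1339] yaw 0.0717 t 34.75 open 0.056 F [-0.5 -0.8 -0.2] grip 0.0
shift [-0.002 -0.001  0.307] turn [ 0.    -0.001  0.   ]
```

Call:
jog_arm --rows '[[[0,0,0.15],[0,0,0]],[[0,0,0.27],[0,0,0]],[[0,0,0.305],[0,0,0]],[[0,0,0.305],[0,0,0]],[[0,0,0.305],[0,0,0]]]'

```text
t: 35.25
tool_pos: [0.5795, -0.0885, 0.0737]
orientation: [3.139, 0.112, 0.004]
force: [0.1, 0.2, 0.5]
opening: 0.056
gripper_force: 0.0
```

Call:
jog_arm --rows '[[[0,0,0],[0,0,0]],[[0,0,0],[0,0,0]],[[0,0,0],[0,0,0]],[[0,0,0],[0,0,0]],[[0,0,0],[0,0,0]]]' --hand 1

```text
t: 35.75
tool_pos: [0.5786, -0.0883, 0.0718]
orientation: [3.14, 0.112, 0.0]
force: [0.6, -0.6, 1.6]
opening: 0.0236
gripper_force: 30.0
```

Call:
jog_arm --rows '[[[-0.02,0,0],[0,0,0]],[[-0.05,0,0],[0,0,0]],[[-0.07,0,0],[0,0,0]],[[-0.07,0,0],[0,0,0]],[[-0.07,0,0],[0,0,0]]]'

```text
t: 36.25
tool_pos: [0.5639, -0.0893, 0.0718]
orientation: [-3.14, -0.112, 0.002]
force: [-4.8, -0.4, 6.2]
opening: 0.0236
gripper_force: 30.0
```

Call:
jog_arm --rows '[[[0,0,0],[0,0,0]],[[0,0,0],[0,0,0]],[[0,0,-0.2],[0,0,0]],[[0,0,-0.45],[0,0,0]],[[-0.4,0,-0.7],[0,0,0]]]' --hand -0.2

```text
t: 36.75
tool_pos: [0.526, -0.0926, 0.192]
orientation: [3.138, 0.113, 0.009]
force: [-0.6, -0.1, 1.6]
opening: 0.0549
gripper_force: 0.0
```

Call:
jog_arm --rows '[[[-0.3,0.3,-0.3],[0,0,0]],[[-0.3,0.3,-0.3],[0,0,0]],[[-0.3,0.3,-0.3],[0,0,0]]]'

```text
t: 37.05
tool_pos: [0.4665, -0.1597, 0.2528]
orientation: [3.135, 0.107, 0.009]
force: [0.6, 0.1, 1.3]
opening: 0.0556
gripper_force: 0.0
```

Run:
```python
from h import *
for k in range(3): c=cam("wrist")
grill(c); np.save("w11.npy",c,allow_pickle=True); plan((.558,-.3064,.16),.071)
s=cam("side"); save("s11",s["frame"][90:220,200:340],4)
```

```text
red [173   0  26  18 251] 0.0139 0.035
red [106  20  26  23 504] -0.0042 0.0988
red [404  81  33  24 653] -0.0591 -0.1896
yel [319   0  27  17 394] 0.0158 -0.0986
yel [175  19  25  23 441] -0.0039 0.0353
yel [249  18  23  24 428] -0.0033 -0.0327
grn [103   0  30  17 424] 0.016 0.0974
grn [249   0  24  17 358] 0.0158 -0.0331
grn [317  20  27  24 527] -0.0046 -0.0982
at [ 0.4668 -0.1563  0.2477] yaw 0.0703 t 37.2 open 0.0561 F [-0.5  0.3  0. ] grip 0.0
shift [0.402 0.781 0.438] turn [-0. -0. -0.]
```

View pics/s11.png

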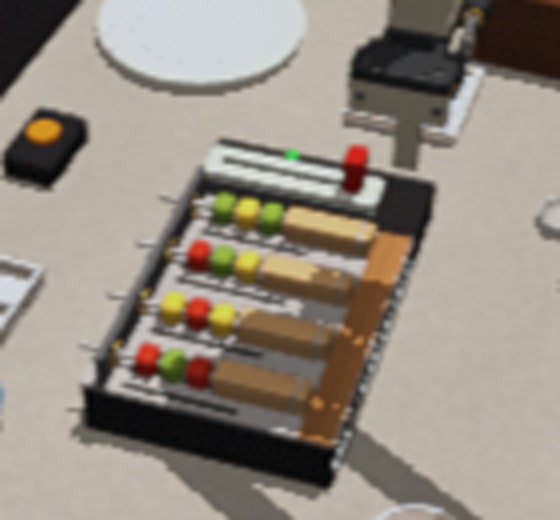

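Call:
jog_arm --rows '[[[0.402,0.781,0.43],[0,0,0]],[[0.402,0.781,0.43],[0,0,0]],[[0.402,0.781,0.43],[0,0,0]],[[0.402,0.781,0.43],[0,0,0]],[[0.402,0.781,0.43],[0,0,0]]]'

```text
t: 37.75
tool_pos: [0.5564, -0.3067, 0.1517]
orientation: [-3.132, -0.11, 0.018]
force: [-2.0, 1.3, -0.9]
opening: 0.056
gripper_force: 0.0
```

Run:
```python
from h import *
for k in range(3): c=cam("wrist")
plan((.558,-.3066,.073),.071)
i=c["frame"].astype(int); r,g,b=i[...,0],i[...,1],i[...,2]
for n,m,z in (("red",(r>140)&(g<70)&(b<70),.0995),("grn",(g>140)&(r<90)&(b<120),.046)):
    k,l,st,ce=cv2.connectedComponentsWithStats(m.astype(np.uint8))
    for j in range(1,k):
        if st[j,4]>60: d=world(c,ce[j],z)[0,:2]; print(n,st[j],d.round(4),(d-o)@u,(d-o)@v)
np.save("w12.npy",c,allow_pickle=True)
```

```text
at [ 0.5579 -0.3048  0.1603] yaw 0.0723 t 37.9 open 0.0554 F [-0.   1.1  0.2] grip 0.0
shift [0.001 0.01  0.436] turn [-0.002  0.001  0.001]
red [24 43  8 14 65] [ 0.6517 -0.1547] 0.044241145257773985 -0.03641404986128207
red [35 47 13  9 69] [ 0.6508 -0.1642] 0.04269848124463578 -0.04587988871626732
red [238 196  33  14 319] [ 0.5612 -0.3064] -0.056783394068625676 -0.1813319474555359
grn [287  94  28  13 347] [ 0.6329 -0.3378] 0.01247997864907108 -0.21771540502603062
```

Call:
jog_arm --rows '[[[0.001,0.01,0.15],[0,0,0]],[[0.001,0.01,0.3],[0,0,0]],[[0.001,0.01,0.43],[0,0,0]],[[0.001,0.01,0.43],[0,0,0]],[[0.001,0.01,0.43],[0,0,0]]]'

```text
t: 38.4
tool_pos: [0.5589, -0.3075, 0.0779]
orientation: [3.139, 0.114, 0.002]
force: [0.9, 0.4, 0.4]
opening: 0.0557
gripper_force: 0.0
```

Call:
jog_arm --rows '[[[0,0,0],[0,0,0]],[[0,0,0],[0,0,0]],[[0,0,0],[0,0,0]],[[0,0,0],[0,0,0]],[[0,0,0],[0,0,0]]]' --hand 1 --squeeze 12

```text
t: 38.9
tool_pos: [0.559, -0.3068, 0.0773]
orientation: [-3.137, -0.112, -0.001]
force: [-2.2, 9.7, 9.1]
opening: 0.028
gripper_force: 12.0
```

Call:
jog_arm --rows '[[[0.08,-0.004,0],[0,0,0]],[[0.17,-0.004,0],[0,0,0]],[[0.27,-0.004,0],[0,0,0]],[[0.34,-0.004,0],[0,0,0]],[[0.36,-0.004,0],[0,0,0]]]'

```text
t: 39.4
tool_pos: [0.6318, -0.3019, 0.0773]
orientation: [-3.139, -0.113, -0.002]
force: [-2.0, 4.4, 6.6]
opening: 0.0277
gripper_force: 12.0
```

Call:
jog_arm --rows '[[[0,0,0],[0,0,0]],[[0,0,0],[0,0,0]],[[0,0,0],[0,0,0]]]'

```text
t: 39.7
tool_pos: [0.6311, -0.3019, 0.0773]
orientation: [-3.139, -0.113, -0.003]
force: [1.1, 5.2, 4.5]
opening: 0.0275
gripper_force: 12.0
```

Call:
jog_arm --rows '[[[0,0,0],[0,0,0]],[[0,0,0],[0,0,0]],[[0,0,-0.2],[0,0,0]],[[0,0,-0.45],[0,0,0]],[[-0.4,0,-0.7],[0,0,0]]]' --hand -0.2

```text
t: 40.2
tool_pos: [0.5914, -0.306, 0.1965]
orientation: [3.137, 0.115, 0.008]
force: [-0.5, -1.1, 1.4]
opening: 0.0556
gripper_force: 0.0
```

Call:
jog_arm --rows '[[[-0.2,0,-0.3],[0,0,0]],[[-0.2,0,-0.3],[0,0,0]],[[-0.2,0,-0.3],[0,0,0]]]'

```text
t: 40.5
tool_pos: [0.548, -0.3102, 0.2575]
orientation: [3.135, 0.109, 0.009]
force: [0.9, 0.2, 0.9]
opening: 0.0556
gripper_force: 0.0
```

Run:
```python
from h import *
for k in range(3): c=cam("wrist")
plan(None,0); grill(c); np.save("w13.npy",c,allow_pickle=True); save("w13",c["frame"],1.5)
```

```text
at [ 0.5477 -0.3082  0.251 ] yaw 0.071 t 40.65 open 0.0557 F [-0.3  0.5 -0.5] grip 0.0
red [ 85  48  26  22 466] 0.0417 -0.0334
red [ 18  73  32  22 506] 0.0181 0.0325
red [237  78  29  23 561] 0.0135 -0.1813
yel [ 14  49  31  21 488] 0.041 0.0342
yel [157  76  22  18 342] 0.0181 -0.0989
yel [ 22  98  23  20 350] -0.0034 0.0363
yel [ 91  98  24  19 351] -0.0035 -0.0322
grn [154  50  24  21 423] 0.0406 -0.0988
grn [ 88  73  24  21 423] 0.0193 -0.0331
grn [158  99  22  19 383] -0.0044 -0.0989
```

View pics/w13.png

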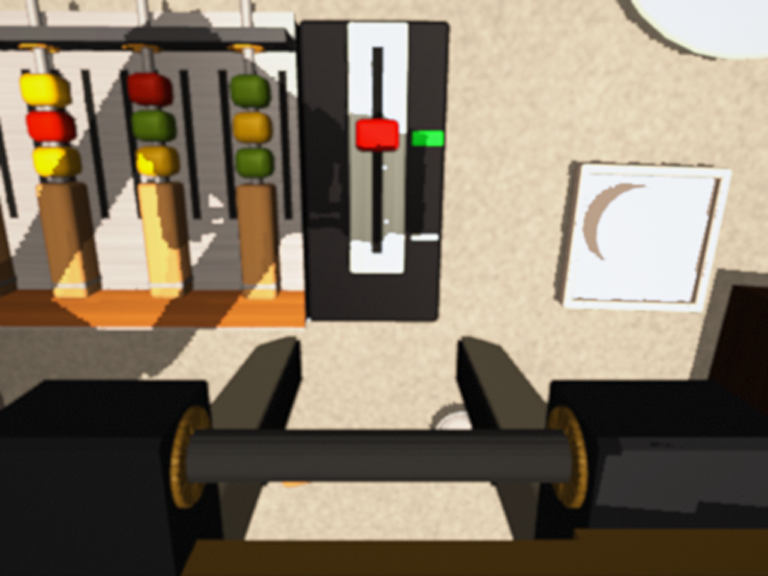

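Run:
```python
from h import *
c=np.load("w13.npy",allow_pickle=True).item(); i=c["frame"].astype(int); r,g,b=i[...,0],i[...,1],i[...,2]
for n,m,z in (("red",(r>140)&(g<70)&(b<70),.0995),("grn",(g>140)&(r<90)&(b<140),.046)):
    m[:,:220]=0; ys,xs=np.nonzero(m); d=world(c,[[xs.mean(),ys.mean()]],z)[0,:2]; print(n,xs.min(),xs.max(),ys.min(),ys.max(),((d-o)@u).round(4),((d-o)@v).round(4))
    for yy in (ys.min(),ys.max()+1): d=world(c,[[xs.mean(),yy]],z)[0,:2]; print(((d-o)@u).round(4))
d=world(c,[(377/1.5,24/1.5),(377/1.5,272/1.5)],.0595)[:,:2]; print("track ends",((d-o)@u).round(4))
s=robot.read_state(); print(s["force"],s["t"])
```

```text
red 237 265 79 99 0.0135 -0.181
0.022
0.0034
grn 275 295 87 97 0.012 -0.2183
0.017
0.0055
track ends [ 0.0834 -0.0846]
[-0.32579622  0.46706954 -0.45799948] 40.65
```

Run:
```python
from h import *
c=cam("top"); hsv=cv2.cvtColor(c["frame"],cv2.COLOR_RGB2HSV)
for gx in (-.05,):
    for k in range(4):
        d=(.099-.066*k); print(k,[tuple(hsv[tuple(np.round(pix(c,[*(o+x*u+d*v),.084])[0]).astype(int)[::-1])]) for x in (-.05,-.005,.017,.039)])
```

```text
0 [(np.uint8(24), np.uint8(132), np.uint8(162)), (np.uint8(6), np.uint8(255), np.uint8(165)), (np.uint8(36), np.uint8(255), np.uint8(145)), (np.uint8(5), np.uint8(244), np.uint8(166))]
1 [(np.uint8(17), np.uint8(166), np.uint8(100)), (np.uint8(31), np.uint8(247), np.uint8(161)), (np.uint8(6), np.uint8(240), np.uint8(165)), (np.uint8(31), np.uint8(235), np.uint8(166))]
2 [(np.uint8(18), np.uint8(149), np.uint8(113)), (np.uint8(30), np.uint8(233), np.uint8(151)), (np.uint8(37), np.uint8(251), np.uint8(70)), (np.uint8(3), np.uint8(255), np.uint8(92))]
3 [(np.uint8(16), np.uint8(169), np.uint8(98)), (np.uint8(38), np.uint8(225), np.uint8(68)), (np.uint8(23), np.uint8(255), np.uint8(117)), (np.uint8(36), np.uint8(255), np.uint8(66))]
```

All four skewers show the expected colours at their expected places, so I'm handing in.

```bash
python3 -c "
from plant import robot
print(robot.close_job())"
```

```text
the job is handed in; nothing more can be done
None
```

I handed the job in (no verdict came back): the heat went off first, all four skewers lie released with their points about 3 cm past the middle of the rail, one per eyelet, and the slider is within about 2 mm of the green mark.

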